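# Change the filter elements in a bayonet filter head

## Robot

A 6-joint arm with a two-finger parallel gripper is mounted at the origin on a cart in front of the work surface, level with it; the furniture and walls round the work are solid. World frame = base frame: x ahead of the robot, y to its left, z up, the work surface at z = 0. Lengths are in m, angles in rad, forces in N, time in s.
With the tool pointing down it reaches from about 0.375 to 0.975 m from the base axis. Payload 3.8 kg.
Tool frame: the origin (TCP) lies at the very end of the fingers, on their centre line; the grasp point (between the pads) lies behind it (bot.tcp_to_grasp is the y of the grasp point in the tool frame, in m); y points along the fingers, z is the direction in which the jaws open and shut, and the axes are right-handed (so a half turn about y gives the same grasp; the last joint's range is limited). The gripper opens to 85 mm and grips with 20 to 120 N. Pads are 22 mm wide; open, the fingers measure 114 mm over their backs; the gripper's body (76 mm by 85 mm) begins 54 mm behind the grasp point. The pads swing forward as they close: fully open they stand 13 mm farther back than shut.
Start: joints at [1.269, 0.264, 1.604, -0, 1.274, -0.037], TCP at [0.177, 0.651, 0.205] pointing down, gripper open.
Joint ranges: [-2.63, 2.63], [-0.94, 2.18], [0.31, 2.57], [-1.31, 4.45], [0, 2.66], [-2.55, 2.55]. Speed limits (rad/s): [2.57, 2.57, 3.14, 3.14, 3.14, 3.14].

## Interface

Orientations are given as a rotation vector (axis times angle).
In Python, from workcell import bot, optics, workorder gives the robot as it stands.
- The arm moves only by the shell command python3 -m handwheel 'ROWS' [FORCE]. ROWS is JSON, a list of rows, each a list of 7 numbers: the shift along the tool's x, y, z in m, then the turn, a rotation vector about the tool's x, y, z in rad, then the opening, from 0 (shut) to 1 (fully open). A call has 1 to 8 rows; each row shifts and turns the commanded pose from where the row before left it, along the tool's axes as they then stand; what a row does not reach is not made up. A row lasts 1/8 s, in which the tool goes at most 62.5 mm and 10.7 degrees, less where a joint would pass 70% of its speed; a pose out of reach is approached as far as the arm can. A call with a gripper value outside its range is refused whole. The fingers move at their own pace and stop on an object; FORCE is the grip in N (left out, the last holds). Time passes only in rows, so rows that do not move let the fingers close. It gives the time, the measured TCP pose, the force and the opening at its end, in the units of the state.
- bot.read_state(): the state, without advancing time (a new reading comes with each control period).
- optics.read_camera(name): name is "scene" or "top"; returns a dict with "image" (420x560x3 uint8, red, green, blue), "z_map" (420x560 float32, m along the optical axis (not along the pixel's ray), 0 where there is no reading), "mtx" (3x3 intrinsics, pixels), "world_from_camera" (4x4, takes a point from camera to world coordinates). Camera axes: x right, y down, z forward; pixel columns grow to the right and rows downward; lengths in m; the calibration is good to about 2 mm. A picture is of the moment at which its call begins.
- workorder.finish_job(): hands the job in, once; it reports no verdict.
The state is a dict: "time": time; "q": joint angles; "joint_vel": joint speeds; "joint_torque": joint torques, N m; "tool_pos": TCP position; "tcp_rot": TCP orientation; "wrist_force": force on the tool from outside, world axes, zero at the start; "torque": the same for the moment, N m; "width": opening from 0.0 (shut) to 1.0 (fully open).
Only numpy, scipy, OpenCV 4.12 (cv2) and the standard library are available. Lean on these libraries where they do the work, as an engineer would, in place of code of your own. Each camera call takes 0.05 s, during which the arm holds its last target.

## Task

Shut the air valve (push its lever fully away), then take each old (shorter) filter element out of the head (press, turn anticlockwise, lift) and stand it upright well inside the flat tray; fit the three new elements from the bench, one in each station: press down against the spring, turn a quarter clockwise and let it click fully home. When all that is done, pull the lever fully back to open the valve again. The elements are pleated paper, so grip them gently, and leave the bolt and the two small packs where they are.

Things in the scene. Friction and masses are not known exactly. Their poses are not given: they have to be found in the camera images.
- head: filter head: aluminium block 90 x 300 x 45 mm, fixed to the bench, long along its own y. Origin: centre of its underside. Three alike bayonet stations in its top, 92 mm apart along y, each a round hole with a sprung plunger inside (their use is told at station_1, 2 and 3). Beyond its -y end, 190 mm from the centre, stands the valve lever.
- station_1 (a point): hole centre at the head's -y end, level with the top face, 45 mm above the bench; axes as the head's. All holes: 50 mm wide, two slots 15 mm wide towards the head's +x and -x. To load: lugs along head x, lower; the foot meets the plunger when the element's origin is 10 mm below this point; push down against the spring (5 N, 13 N at the bottom) to 19 to 22 mm below (at 22 the flange meets the head)
- station_2 (a point): the same for the middle station. To lock, in any station: while pushed 19 to 22 mm down, turn the element 90 degrees clockwise seen from above to the stop, so that its lugs lie along the head's y, and let go: the spring lifts it with a click into its notches, home, origin 14.5 mm below this point, where it cannot turn unless pushed down again.
- station_3 (a point): the same for the station at the head's +y end. To take an element out of any station: push it from 14.5 to 19 to 22 mm below this point, turn it 90 degrees anticlockwise seen from above to the stop, so that its lugs lie along the head's x, and lift.
- new_a: new filter element, 74 mm tall, standing on the bench. Pleated paper drum 50 mm across from 26 mm above its origin to the top: grip there, with 20 to 40 N; over 60 N a finger crushes it. Below: flange 66 mm across (z 22 to 26 mm), foot 44 mm across (z 0 to 22), tapered to 36 at the bottom. 0.16 kg. Origin: centre of the underside; z up.
- new_b: like new_a. All elements: two steel lugs stick out of the foot along the element's own +x and -x to 32 mm from its axis, 8 mm wide, z 4 to 10 mm. A thin rib across the top and two small ears on the flange lie along the lugs. Half a turn makes no difference.
- new_c: like new_a.
- old_a: old filter element: like new_a but 64 mm tall, drum z 26 to 64 mm, as easily crushed. At the start locked home in station 1, if present: one or two of the three old elements are.
- old_b: old filter element: like new_a but 64 mm tall, drum z 26 to 64 mm, as easily crushed. At the start locked home in station 2, if present: one or two of the three old elements are.
- old_c: old filter element: like new_a but 64 mm tall, drum z 26 to 64 mm, as easily crushed. At the start locked home in station 3, if present: one or two of the three old elements are.
- valve (a joint): air valve lever beside the head's -y end, in rad: 0 leaning to the head's -x (towards the robot) = open, 1.0 leaning to its +x (away) = shut. It stays where it is left and moves with about 1 N at its tip.
- valve_tip (a point): centre of the 26 mm ball at the top of the valve lever, 80 mm from its pivot, which is 22 mm above the bench; the lever's rod is 10 mm thick. The ball swings in the head's x-z plane, 38 mm to either side of the pivot, 92 mm high at the two ends and 102 mm in the middle.
- tray: flat grey sheet tray, loose, outside 248 x 198 mm (x by y), walls 22 mm high and 2 mm thick, floor 1 mm above its origin. Origin: centre of its underside.
- small_pack: small white cardboard pack with stripes, 50 x 62 x 45 mm, behind the head, a bystander. Origin: centre of its underside.
- long_bolt: steel bolt with a nut lying on the bench, 95 mm long, 22 mm thick, a bystander. Origin: centre of its underside.
- card_pack: brown cardboard pack, 60 x 85 x 50 mm, behind the head, a bystander. Origin: centre of its underside.
Mind the look-alikes: they are no part of the job. Leave any red look-alike of the old_b alone.

How it is judged:
By the outcome, as a careful person would: the job done as asked, in the order asked, and still so for the second after the job is handed in, with the robot touching nothing.
Of old_a, old_b, old_c only 1 to 2 are there at a start; the rules pass over those that are not, and their reading is None.
At some moment in a run one of tray, new_a, new_b, new_c may be knocked a few centimetres aside while the robot is not near it.
It also fails if it takes over 208 s, if anything falls off the work surface, if the arm or the gripper's body presses on something with over 40 N, if the wrist force passes 120 N, or if a joint passes its speed limit or range.

## Working session

There is one attempt and no reset: what is moved stays moved. The work goes in short steps, Python scripts to look and compute and a shell command to move; the robot and the scene stay as the last step left them, time stands still between calls to the robot, and variables do not carry over. Pictures are saved under pics/ and viewed, and the job is handed in when it is done.

```bash
ls; mkdir -p pics; python3 - <<'E'
from workcell import bot, optics
import cv2, numpy as np
print(bot.read_state()); print(bot.tcp_to_grasp)
for n in ("scene","top"):
    c=optics.read_camera(n); cv2.imwrite(f"pics/{n}0.png",c["image"][:,:,::-1]); print(n,c["mtx"],c["world_from_camera"])
E
```

```text
pics
{'time': 0.0, 'q': array([ 1.26907197e+00,  2.64738350e-01,  1.60538915e+00, -5.47100551e-06,
        1.27367863e+00, -3.68840564e-02]), 'joint_vel': array([-0.00057327,  0.00051557, -0.00108782,  0.00080428, -0.00069399,
        0.00022348]), 'joint_torque': array([ 9.63641869e-04, -5.15109444e+01, -3.67310429e+01, -9.28027362e-05,
        1.31993688e-02,  3.06406480e-05]), 'tool_pos': array([0.17644364, 0.65071446, 0.20416387]), 'tcp_rot': array([-1.56296539,  0.20824581, -0.2076665 ]), 'wrist_force': array([-0.08054265,  0.10534714,  0.32641977]), 'torque': array([-0.00912465, -0.0561726 , -0.00509719]), 'width': 0.9959138151515611}
-0.0187
scene [[515.77297525   0.         277.86848917]
 [  0.         515.77297525 211.33004757]
 [  0.           0.           1.        ]] [[ 0.77712353 -0.4421595   0.44785489 -0.04128651]
 [-0.62919137 -0.56172595  0.53719845 -0.76560547]
 [ 0.01404432 -0.69925598 -0.7147334   1.05008892]
 [ 0.          0.          0.          1.        ]]
top [[523.77908257   0.         274.42220706]
 [  0.         523.77908257 213.46305138]
 [  0.           0.           1.        ]] [[-1.34902509e-02 -9.93126499e-01  1.16265948e-01  3.96832543e-01]
 [-9.99907928e-01  1.35691766e-02 -1.12672554e-04 -1.96436814e-02]
 [-1.46573508e-03 -1.16256764e-01 -9.93218111e-01  1.63453654e+00]
 [ 0.00000000e+00  0.00000000e+00  0.00000000e+00  1.00000000e+00]]
```

View pics/scene0.png

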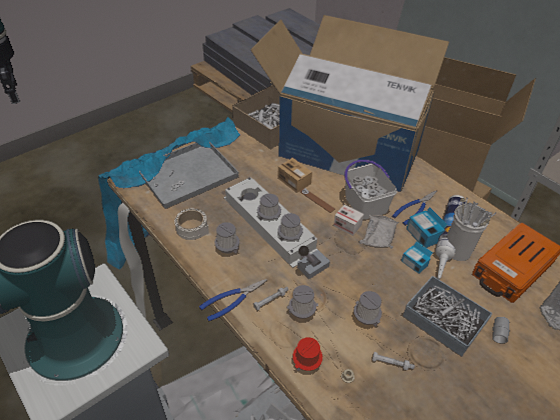

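View pics/top0.png

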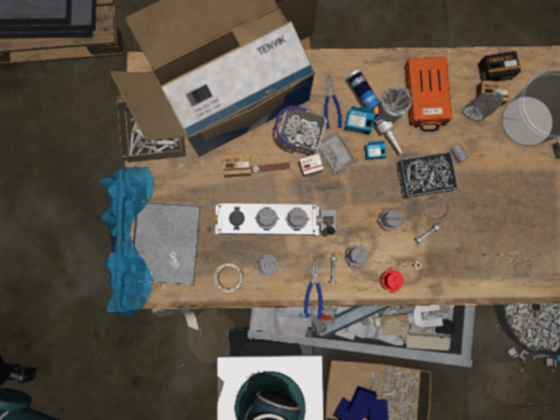

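```bash
cat > h.py <<'E'
from workcell import bot, optics
import cv2, numpy as np
from scipy.spatial.transform import Rotation as R
def cam(n): 
    c=optics.read_camera(n); return c
def crop(c,x0,y0,x1,y1,s,name):
    im=c["image"][y0:y1,x0:x1,::-1]; im=cv2.resize(im,None,fx=s,fy=s,interpolation=cv2.INTER_CUBIC); cv2.imwrite("pics/"+name,im)
def ray(c,u,v,z):
    K=c["mtx"];T=c["world_from_camera"]
    d=T[:3,:3]@np.linalg.solve(K,[u,v,1.]);o=T[:3,3]
    return o+d*(z-o[2])/d[2]
def proj(c,P):
    T=c["world_from_camera"];p=T[:3,:3].T@(np.asarray(P,float)-T[:3,3]);q=c["mtx"]@p;return q[:2]/q[2]
def pts(c):
    z=c["z_map"];K=c["mtx"];T=c["world_from_camera"]
    v,u=np.mgrid[0:z.shape[0],0:z.shape[1]]
    P=np.stack([(u-K[0,2])/K[0,0]*z,(v-K[1,2])/K[1,1]*z,z],-1)
    W=P@T[:3,:3].T+T[:3,3]; W[z==0]=np.nan; return W
E
python3 - <<'E'
from h import *
c=cam("top"); 
crop(c,200,180,440,300,3.3,"t1.png"); crop(c,120,180,260,300,4,"t2.png")
c=cam("scene"); crop(c,170,140,400,300,3.4,"s1.png"); crop(c,130,270,420,400,2.7,"s2.png")
E
```

```text
(no output)
```

View pics/t1.png

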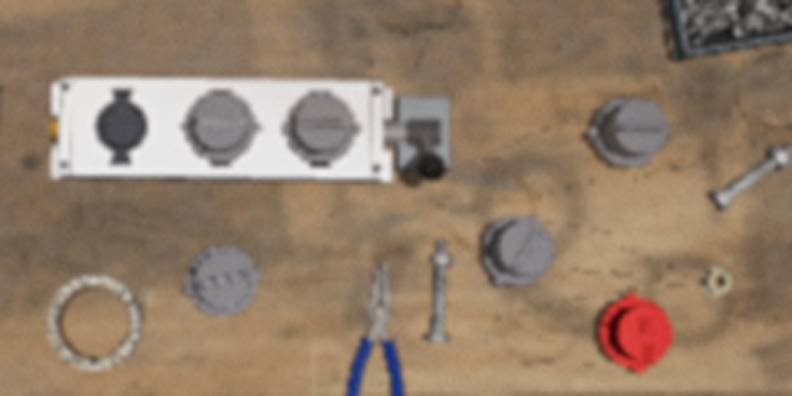

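View pics/s1.png

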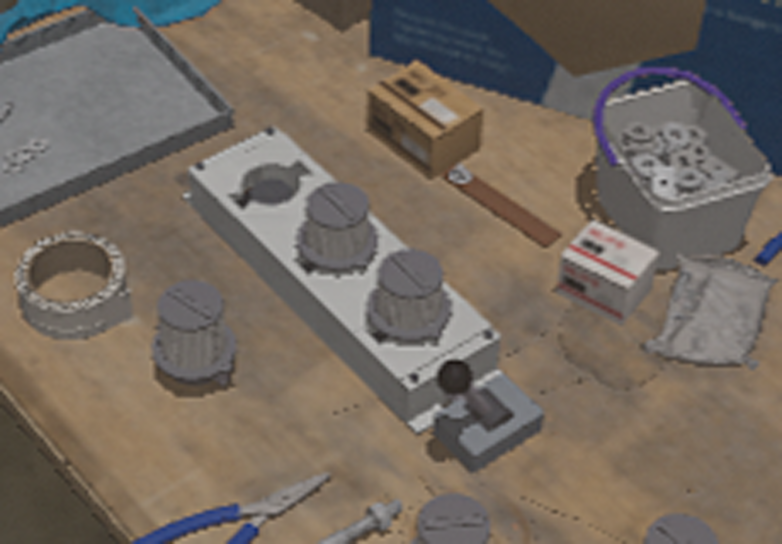

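View pics/t2.png

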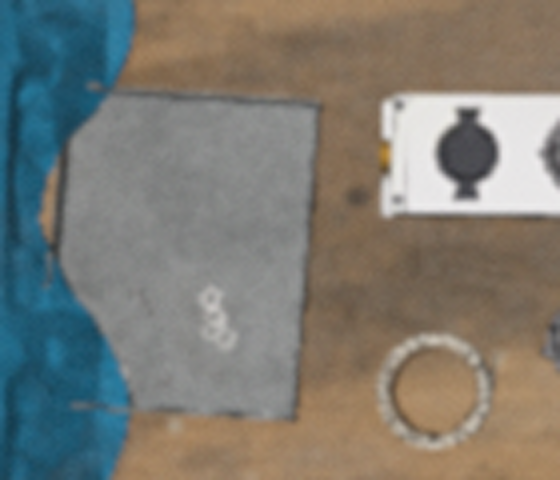

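View pics/s2.png

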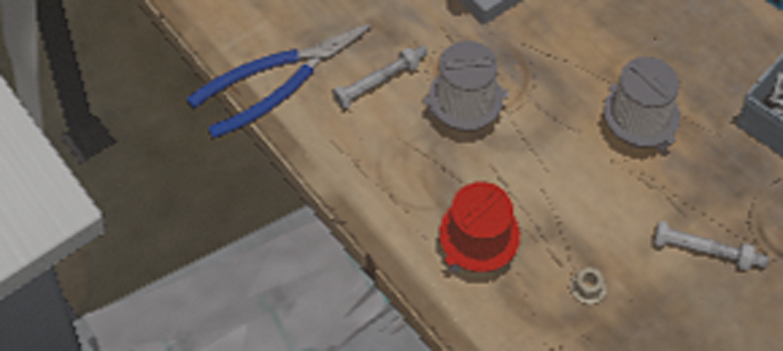

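```bash
python3 - <<'E'
from h import *
for n,L in (("top",dict(h3=(237,218),h2=(267,217),h1=(298,217),nA=(267,265),nB=(357,256),nC=(391,219),red=(392,281),ball=(330,230),tray=(167,243))),("scene",dict(h3=(249,194),h2=(269,200),h1=(291,220),nA=(226,230),nB=(303,292),nC=(369,300),red=(308,345),ball=(304,251)))):
    c=cam(n);W=pts(c)
    print(n,"valid",np.mean(c["z_map"]>0))
    for k,(u,v) in L.items():
        P=W[v-16:v+17,u-16:u+17].reshape(-1,3);P=P[~np.isnan(P[:,2])]
        zt=np.percentile(P[:,2],98 if k!='ball' else 99.5); top=P[P[:,2]>zt-0.006]
        print(k,"zmax",round(zt,4),"top mid",((top.min(0)+top.max(0))/2).round(4),"ext",np.ptp(top,0).round(3),"n",len(top), "centre z",W[v,u].round(4))
E
```

```text
top valid 0.9959353741496598
h3 zmax 0.0514 top mid [0.569  0.0943 0.0513] ext [0.09  0.098 0.012] n 350 centre z [0.572  0.0956 0.0313]
h2 zmax 0.0996 top mid [0.5681 0.0052 0.0993] ext [0.045 0.047 0.011] n 150 centre z [0.5665 0.0022 0.0975]
h1 zmax 0.0998 top mid [ 0.5656 -0.0879  0.0984] ext [0.048 0.045 0.009] n 129 centre z [ 0.5659 -0.0895  0.092 ]
nA zmax 0.0782 top mid [0.4274 0.0043 0.0777] ext [0.045 0.048 0.011] n 163 centre z [0.426  0.0043 0.0727]
nB zmax 0.0787 top mid [ 0.4517 -0.2689  0.078 ] ext [0.047 0.048 0.011] n 136 centre z [ 0.449  -0.2639  0.0711]
nC zmax 0.0786 top mid [ 0.5607 -0.3773  0.0779] ext [0.049 0.048 0.01 ] n 131 centre z [ 0.5581 -0.3688  0.0737]
red zmax 0.0689 top mid [ 0.3751 -0.3751  0.0679] ext [0.044 0.049 0.01 ] n 135 centre z [ 0.3737 -0.3669  0.063 ]
ball zmax 0.1061 top mid [ 0.5238 -0.185   0.1051] ext [0.021 0.018 0.009] n 34 centre z [ 0.5246 -0.1816  0.1079]
tray zmax 0.0096 top mid [0.4996 0.3157 0.0095] ext [0.101 0.101 0.012] n 364 centre z [0.4995 0.3154 0.0069]
scene valid 0.9956802721088436
h3 zmax 0.0944 top mid [0.5555 0.0
[... 168 characters left out ...]
1 -0.0006  0.095 ]
h1 zmax 0.0965 top mid [ 0.5622 -0.0683  0.0949] ext [0.05  0.094 0.009] n 216 centre z [ 0.5615 -0.0953  0.099 ]
nA zmax 0.0764 top mid [0.4252 0.0026 0.0755] ext [0.05  0.048 0.01 ] n 212 centre z [ 0.4225 -0.005   0.0779]
nB zmax 0.0765 top mid [ 0.4489 -0.2722  0.0744] ext [0.047 0.05  0.008] n 297 centre z [ 0.4523 -0.2696  0.0745]
nC zmax 0.0769 top mid [ 0.5578 -0.3802  0.0753] ext [0.052 0.049 0.009] n 304 centre z [ 0.5573 -0.3783  0.0714]
red zmax 0.067 top mid [ 0.372  -0.3784  0.0662] ext [0.05  0.049 0.01 ] n 357 centre z [ 0.3756 -0.375   0.0647]
ball zmax 0.1046 top mid [ 0.5215 -0.1884  0.1024] ext [0.019 0.019 0.007] n 48 centre z [ 0.5184 -0.1949  0.1019]
```

```bash
python3 - <<'E'
from h import *
for n in("top","scene"):
    c=cam(n);im=c["image"].astype(int)
    W=pts(c)
    # top face mask by depth+color
    br=im.min(2); m=((br>150)&(im.max(2)-im.min(2)<25)&(abs(W[:,:,1])<0.22)&(W[:,:,0]>.5)&(W[:,:,0]<.65)&(W[:,:,2]>0.03)&(W[:,:,2]<.06)).astype(np.uint8)
    cs,_=cv2.findContours(m,cv2.RETR_EXTERNAL,cv2.CHAIN_APPROX_NONE)
    C=max(cs,key=cv2.contourArea)[:,0]; P=np.array([ray(c,u,v,.045)[:2] for u,v in C])
    r=cv2.minAreaRect((P*1000).astype(np.float32)); print(n,r, m.sum())
    cv2.imwrite(f"pics/m_{n}.png",cv2.resize((m*255)[150:300,180:400],None,fx=3,fy=3))
E
```

```text
top ((567.8602905273438, 1.834564208984375), (302.68896484375, 89.02281951904297), 89.21566772460938) 1908
scene ((566.3487548828125, 1.0057220458984375), (297.6771240234375, 88.67737579345703), 88.36046600341797) 1189
```

View pics/m_top.png

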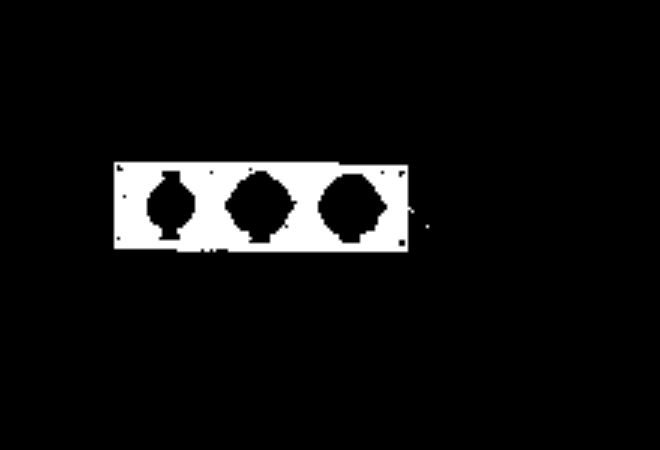

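View pics/m_scene.png

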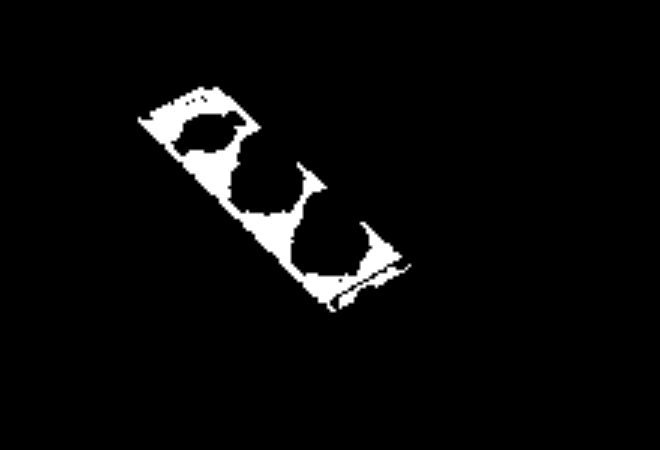

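```bash
python3 - <<'E'
from h import *
t=cam("top");s=cam("scene")
rows=[]
for c,L,r in((t,[(267,265),(357,256),(391,219)],17),(s,[(226,234),(303,298),(369,306)],24)):
    row=[]
    for u,v in L:
        im=c["image"][v-r:v+r,u-r:u+r,::-1]; im=cv2.resize(im,(260,260),interpolation=cv2.INTER_CUBIC); row.append(cv2.normalize(im,None,0,255,cv2.NORM_MINMAX))
    rows.append(np.hstack(row))
cv2.imwrite("pics/el.png",np.vstack(rows))
st=bot.read_state(); print(R.from_rotvec(st["tcp_rot"]).as_matrix().round(3))
E
```

```text
[[ 0.965  0.     0.262]
 [-0.262 -0.     0.965]
 [ 0.    -1.    -0.   ]]
```

View pics/el.png

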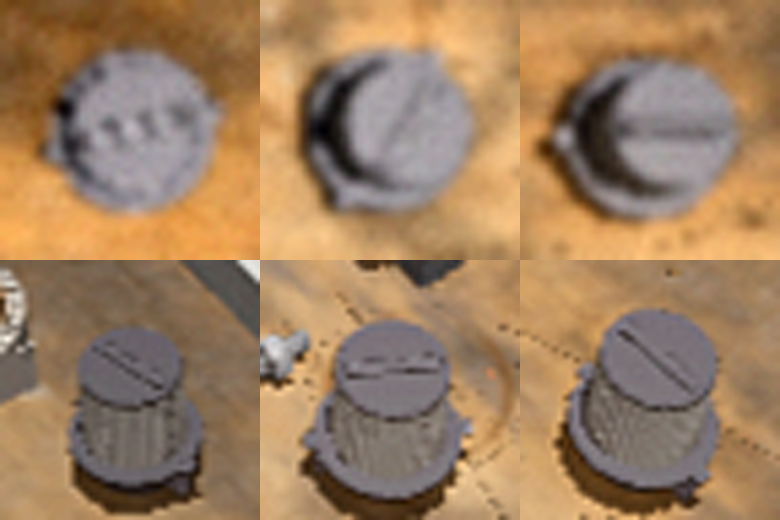

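```bash
python3 - <<'E'
from h import *
t=cam("top");s=cam("scene")
def ang(c,u0,v0,sc,a,b,z):
    A=ray(c,u0+a[0]/sc-.5,v0+a[1]/sc-.5,z);B=ray(c,u0+b[0]/sc-.5,v0+b[1]/sc-.5,z);d=B-A
    return np.degrees(np.arctan2(d[1],d[0]))%180
k=260/48
print("scene rib")
for n,(u,v),a,b in (("A",(226,234),(92,86),(168,126)),("B",(303,298),(86,115),(188,102)),("C",(369,306),(100,72),(174,131))): print(n,ang(s,u-24,v-24,k,a,b,.074))
print("scene ears")
for n,(u,v),a,b in (("B",(303,298),(52,178),(205,163)),("C",(369,306),(64,112),(170,230))): print(n,ang(s,u-24,v-24,k,a,b,.024))
k=260/34
print("top ears")
for n,(u,v),a,b in (("A",(267,265),(48,152),(217,108)),("B",(357,256),(75,205),(175,52)),("C",(391,219),(42,139),(215,128))): print(n,ang(t,u-17,v-17,k,a,b,.024))
c=t
for n,P in dict(st1=(.565,-.0905,.045),st3=(.569,.0935,.045)).items(): print(n,proj(t,P),proj(s,P))
# dark hole centroid
im=t["image"];m=(im.max(2)<90)[200:235,222:252]; v,u=np.nonzero(m); print("hole top px",u.mean()+222,v.mean()+200, ray(t,u.mean()+222,v.mean()+200,.045))
E
```

```text
scene rib
A 107.32308383181866
B 150.27518891682263
C 94.06077615074055
scene ears
B 148.15365216109817
C 84.11638248724566
top ears
A 103.76129994740323
B 145.27948474860762
C 92.87181038795848
st1 [297.66022204 218.97552199] [290.17521212 232.49949925]
st3 [237.36035848 218.49050216] [249.33646878 193.72187316]
hole top px 236.36994219653178 217.8670520231214 [0.57095542 0.09651349 0.045     ]
```

```bash
python3 -m handwheel '[[0,0,0,0,-0.133,0,0],[0,0,0,0,-0.133,0,0],[0.045,0,-0.04,0,0,0,0],[0.045,0,-0.04,0,0,0,0],[0.045,0,-0.04,0,0,0,0],[0.045,0,-0.04,0,0,0,0],[0.045,0,-0.04,0,0,0,0],[0.045,0,-0.04,0,0,0,0]]' 30
```

```text
time: 1.6
tool_pos: [0.4483, 0.4105, 0.2059]
tcp_rot: [-1.57, -0.002, 0.001]
wrist_force: [1.0, 1.2, -0.4]
width: -0.002
```

```bash
python3 -m handwheel '[[0,0,-0.06,0,0,0,0],[0,0,-0.06,0,0,0,0],[0,0,-0.06,0,0,0,0],[0,0,-0.06,0,0,0,0],[0,0,-0.06,0,0,0,0],[0,0,-0.06,0,0,0,0],[0,0,-0.06,0,0,0,0],[0.02,0,-0.06,0,0,0,0]]'; python3 -m handwheel '[[0,0,-0.06,0,0,0,0],[0,0,-0.058,0,0,0,0],[0,0.06,0,0,0,0,0],[0,0.06,0,0,0,0,0],[0,0,0,0,0,0,0],[0,0,0,0,0,0,0]]'
```

```text
time: 2.6
tool_pos: [0.4666, -0.0692, 0.2061]
tcp_rot: [-1.571, -0.002, -0.0]
wrist_force: [1.7, 0.8, -0.5]
width: 0.001
time: 3.35
tool_pos: [0.4688, -0.1859, 0.0874]
tcp_rot: [-1.572, -0.003, -0.0]
wrist_force: [0.7, 1.0, 0.7]
width: -0.002
```

```bash
python3 -m handwheel '[[0.02,0,0,0,0,0,0],[0.02,0,0,0,0,0,0],[0.02,0,0,0,0,0,0],[0.015,0,0,0,0,0,0],[0.015,0,0,0,0,0,0],[0.01,0,0,0,0,0,0],[0,0,0,0,0,0,0]]'; python3 -m handwheel '[[0.006,0,0,0,0,0,0],[0.0,0,0,0,0,0,0]]';  python3 -m handwheel '[[0.004,0,0,0,0,0,0],[0.0,0,0,0,0,0,0]]'
```

```text
time: 4.22
tool_pos: [0.568, -0.1853, 0.0856]
tcp_rot: [-1.571, -0.001, 0.001]
wrist_force: [0.7, -0.9, -0.5]
width: -0.001
time: 4.47
tool_pos: [0.5734, -0.1854, 0.0853]
tcp_rot: [-1.571, -0.001, 0.001]
wrist_force: [0.1, 0.0, 0.7]
width: 0.0
time: 4.72
tool_pos: [0.5776, -0.1854, 0.0855]
tcp_rot: [-1.571, -0.001, 0.001]
wrist_force: [-0.2, 0.6, 0.5]
width: -0.001
```

```bash
python3 -m handwheel '[[0.006,0,0,0,0,0,0],[0.0,0,0,0,0,0,0]]';  python3 - <<'E'
from h import *
c=cam("scene");crop(c,260,200,360,290,6,"v1.png")
E
```

```text
time: 4.97
tool_pos: [0.584, -0.1854, 0.0856]
tcp_rot: [-1.571, -0.001, 0.001]
wrist_force: [0.1, -0.3, -0.0]
width: 0.001
```

View pics/v1.png

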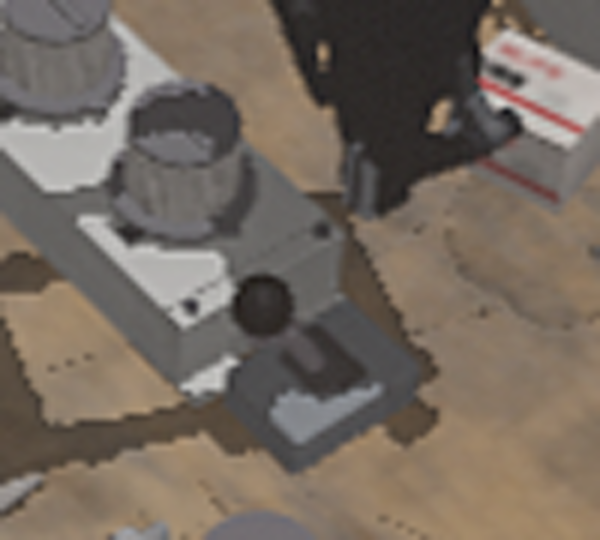

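```bash
python3 - <<'E'
from h import *
c=cam("scene");crop(c,200,60,440,300,2.5,"v2.png")
s=bot.read_state();print(proj(c,s["tool_pos"]), proj(c,(.525,-.1885,.092)))
t=cam("top");crop(t,230,130,430,290,4,"v3.png");print(proj(t,s["tool_pos"]))
E
```

```text
[320.89917822 240.44739045] [304.10682722 250.7378344 ]
[329.9477796  210.93229456]
```

View pics/v2.png

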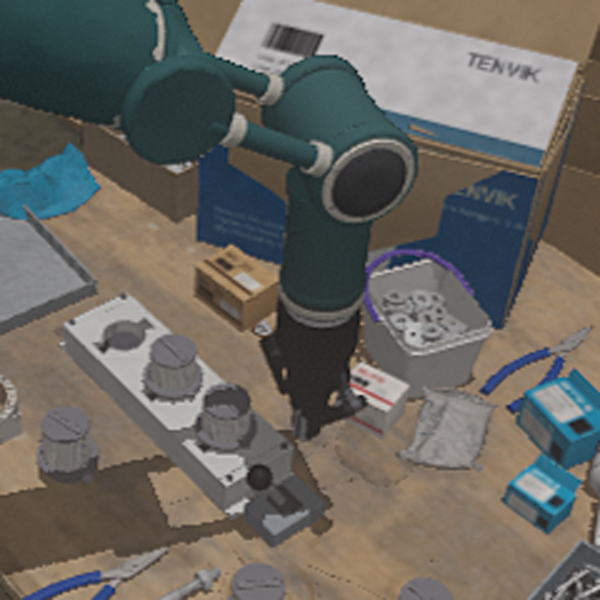

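View pics/v3.png

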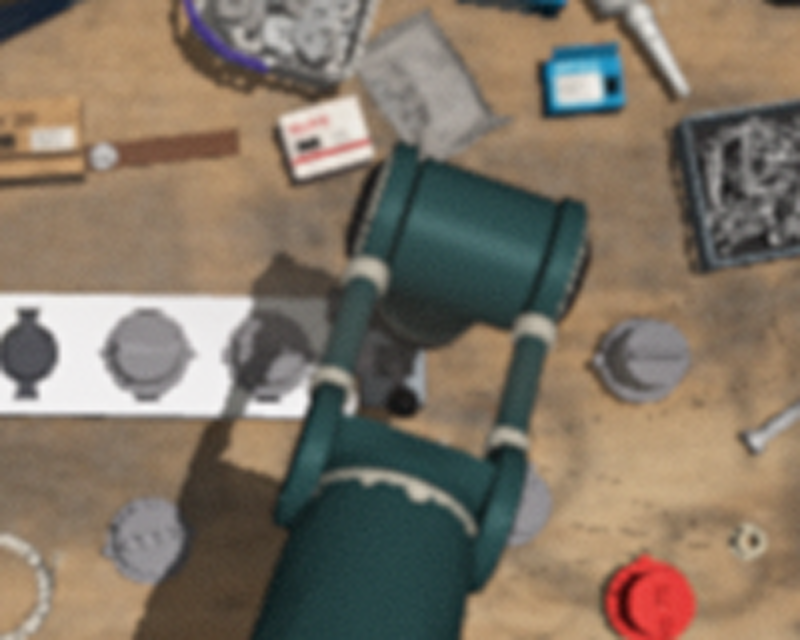

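```bash
python3 - <<'E'
from h import *
c=cam("scene");W=pts(c)
for v in range(222,246,2):
    print(v,[tuple((W[v,u]*1000).round().astype(int)) for u in (316,319,322,325)])
print([ (W[v,304]*1000).round() for v in (247,250,253)])
E
```

```text
222 [(np.int64(569), np.int64(-177), np.int64(155)), (np.int64(572), np.int64(-183), np.int64(158)), (np.int64(565), np.int64(-199), np.int64(176)), (np.int64(574), np.int64(-200), np.int64(171))]
224 [(np.int64(673), np.int64(-77), np.int64(-5)), (np.int64(576), np.int64(-180), np.int64(146)), (np.int64(570), np.int64(-195), np.int64(163)), (np.int64(574), np.int64(-201), np.int64(165))]
226 [(np.int64(663), np.int64(-87), np.int64(2)), (np.int64(570), np.int64(-186), np.int64(148)), (np.int64(571), np.int64(-196), np.int64(156)), (np.int64(576), np.int64(-201), np.int64(156))]
228 [(np.int64(575), np.int64(-173), np.int64(126)), (np.int64(573), np.int64(-184), np.int64(137)), (np.int64(575), np.int64(-192), np.int64(143)), (np.int64(569), np.int64(-207), np.int64(159))]
230 [(np.int64(575), np.int64(-173), np.int64(119)), (np.int64(572), np.int64(-186), np.int64(133)), (np.int64(576), np.int64(-192), np.int64(135)), (np.int64(581), np.int64(-197), np.int64(136))]
232 [(np.int64(651), np.int64(-101), np.int64(-4)), (np.int64(570), np.int64(-189), np.int64(129)), (np.int64(572), np.i
[... 620 characters left out ...]
52), np.int64(-136), np.int64(2))]
240 [(np.int64(606), np.int64(-147), np.int64(37)), (np.int64(635), np.int64(-131), np.int64(2)), (np.int64(643), np.int64(-134), np.int64(-1)), (np.int64(649), np.int64(-139), np.int64(-1))]
242 [(np.int64(606), np.int64(-147), np.int64(29)), (np.int64(631), np.int64(-134), np.int64(-1)), (np.int64(638), np.int64(-139), np.int64(-1)), (np.int64(644), np.int64(-145), np.int64(0))]
244 [(np.int64(620), np.int64(-135), np.int64(0)), (np.int64(625), np.int64(-141), np.int64(1)), (np.int64(634), np.int64(-143), np.int64(-3)), (np.int64(641), np.int64(-148), np.int64(-3))]
[array([ 524., -188.,  106.]), array([ 522., -191.,  100.]), array([ 518., -196.,   96.])]
```

```bash
python3 -m handwheel '[[0,-0.04,0,0,0,0,0],[-0.06,0,0,0,0,0,0],[-0.06,0,0,0,0,0,0],[0,0.04,0,0,0,0,0],[0,0.02,0,0,0,0,0],[0,0,0,0,0,0,0],[0,0,0,0,0,0,0]]';  python3 - <<'E'
from h import *
c=cam("scene");crop(c,230,130,390,310,3.3,"v4.png")
s=bot.read_state();print(proj(c,s["tool_pos"]), s["width"],s["q"])
W=pts(c)
E
```

```text
time: 6.05
tool_pos: [0.4642, -0.1858, 0.0663]
tcp_rot: [-1.571, -0.002, 0.0]
wrist_force: [0.4, 0.6, 0.3]
width: 0.003
[283.93065482 268.85395124] -0.0024488897178565664 [-4.30505059e-01  6.58113371e-02  2.10855681e+00 -3.00094005e-05
  9.65239319e-01 -2.00261217e+00]
```

View pics/v4.png

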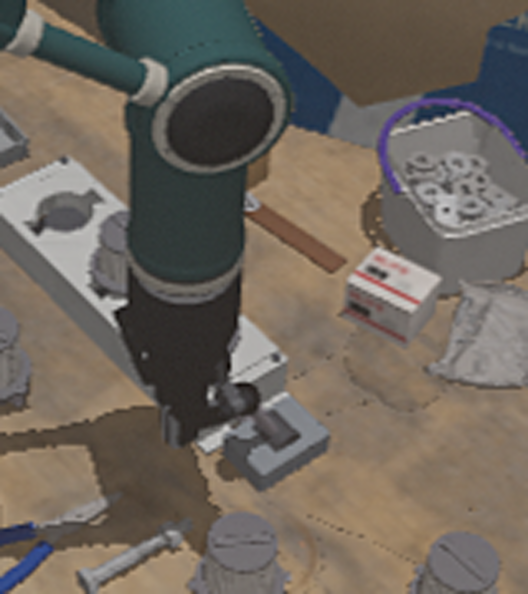

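```bash
python3 - <<'E'
from h import *
c=cam("scene");W=pts(c)
b=(W[:,:,0]>.42)&(W[:,:,0]<.50)&(W[:,:,1]>-.24)&(W[:,:,1]<-.13)&(W[:,:,2]>.02)
v,u=np.nonzero(b); P=W[b]; o=np.argsort(P[:,2])[:25]
for i in o: print(u[i],v[i],(P[i]*1000).round(),c["image"][v[i],u[i]])
crop(c,260,230,320,275,13,"v5.png")
E
```

```text
279 288 [ 442. -197.   20.] [93 83 74]
283 290 [ 445. -207.   21.] [100  98  96]
291 298 [ 443. -240.   25.] [95 86 80]
283 265 [ 457. -191.   92.] [88 86 87]
284 265 [ 459. -192.   92.] [85 79 74]
279 262 [ 453. -181.   96.] [89 83 78]
281 264 [ 453. -188.   97.] [84 78 75]
280 263 [ 452. -185.   98.] [67 59 50]
282 265 [ 452. -193.   98.] [88 84 80]
283 263 [ 457. -191.  100.] [82 80 80]
282 264 [ 453. -192.  100.] [84 84 84]
286 264 [ 460. -198.  100.] [59 53 46]
283 264 [ 455. -193.  100.] [87 87 88]
289 262 [ 469. -198.  101.] [55 53 52]
287 262 [ 465. -195.  101.] [46 42 40]
287 263 [ 463. -198.  102.] [48 44 39]
279 261 [ 452. -182.  103.] [88 84 81]
286 263 [ 461. -197.  103.] [47 40 38]
280 262 [ 451. -186.  104.] [62 57 59]
279 260 [ 453. -180.  104.] [88 84 82]
280 261 [ 453. -184.  104.] [63 59 59]
281 263 [ 451. -190.  104.] [71 70 70]
282 263 [ 453. -192.  104.] [88 85 87]
284 264 [ 454. -197.  104.] [64 63 62]
288 262 [ 465. -199.  105.] [45 39 38]
```

View pics/v5.png

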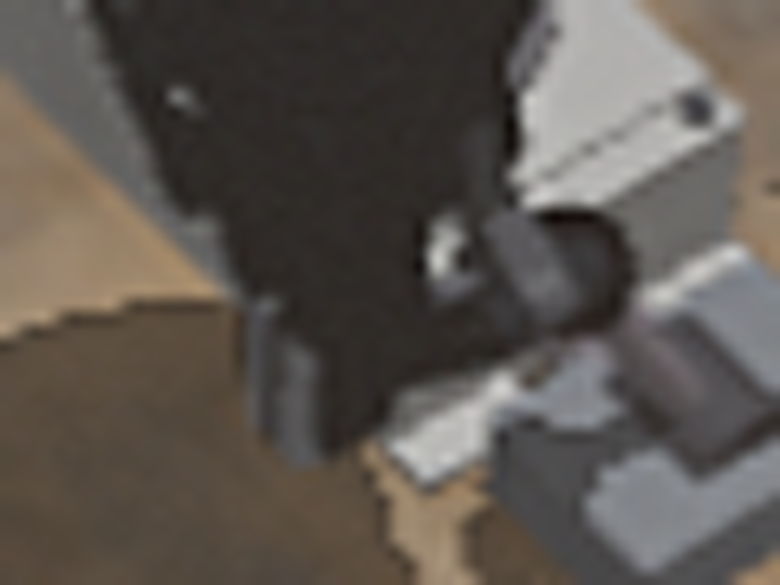

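```bash
python3 - <<'E'
from h import *
c=cam("scene")
for z in (.06,.07,.08,.09,.1): print(z,proj(c,(.453,-.186,z)))
E
```

```text
0.06 [280.16954036 272.95124124]
0.07 [280.2416136  270.38388911]
0.08 [280.31452712 267.7866048 ]
0.09 [280.3882957  265.15886178]
0.1 [280.46293449 262.50012111]
```

```bash
python3 -m handwheel '[[0.02,0.008,0,0,0,0,0],[0.02,0,0,0,0,0,0],[0.02,0,0,0,0,0,0],[0.015,0,0,0,0,0,0],[0.015,0,0,0,0,0,0],[0.01,0,0,0,0,0,0],[0.006,0,0,0,0,0,0],[0,0,0,0,0,0,0]]';  python3 - <<'E'
from h import *
c=cam("scene");crop(c,260,190,370,300,5,"v6.png")
print(bot.read_state()["wrist_force"])
E
```

```text
time: 7.2
tool_pos: [0.5697, -0.1852, 0.0574]
tcp_rot: [-1.571, -0.001, 0.001]
wrist_force: [0.0, 0.2, -0.3]
width: -0.002
[-0.45534355 -0.85912669  0.44618086]
```

View pics/v6.png

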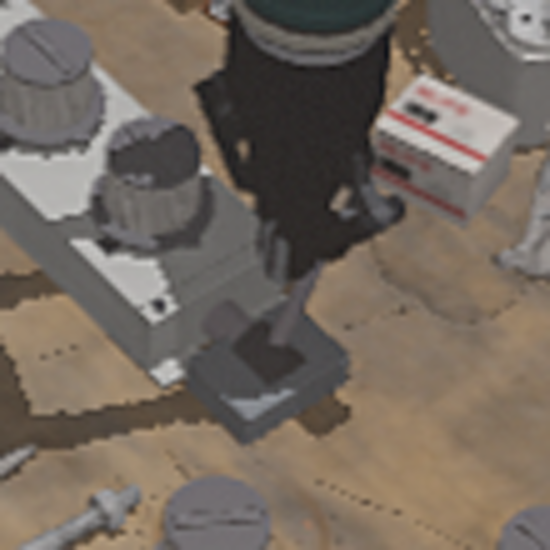

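```bash
for i in 1; do python3 -m handwheel '[[0.006,0,0,0,0,0,0],[0.0,0,0,0,0,0,0]]'; done; python3 -m handwheel '[[0.005,0,0,0,0,0,0],[0.0,0,0,0,0,0,0]]'; python3 -m handwheel '[[0.005,0,0,0,0,0,0],[0.0,0,0,0,0,0,0]]'
```

```text
time: 7.5
tool_pos: [0.5757, -0.1854, 0.0575]
tcp_rot: [-1.571, -0.001, 0.001]
wrist_force: [0.2, -0.3, 0.8]
width: -0.001
time: 7.75
tool_pos: [0.577, -0.1852, 0.0571]
tcp_rot: [-1.57, 0.005, 0.007]
wrist_force: [-10.8, -1.1, 5.3]
width: -0.001
time: 8.0
tool_pos: [0.5772, -0.1852, 0.057]
tcp_rot: [-1.569, 0.012, 0.015]
wrist_force: [-22.1, -1.0, 15.5]
width: 0.001
```

```bash
python3 -m handwheel '[[-0.05,0,0,0,0,0,0],[-0.055,0,0,0,0,0,0],[0,0.03,0,0,0,0,0],[0,0.03,0,0,0,0,0],[0,0,0,0,0,0,0]]'; python3 -m handwheel '[[0,0.006,0,0,0,0,0],[0,0,0,0,0,0,0]]';python3 - <<'E'
from h import *
c=cam("scene");crop(c,230,190,370,310,5,"v7.png")
E
```

```text
time: 8.62
tool_pos: [0.4783, -0.1846, -0.0043]
tcp_rot: [-1.569, 0.002, 0.004]
wrist_force: [0.9, 0.4, -0.9]
width: 0.0
time: 8.88
tool_pos: [0.4814, -0.1858, -0.0078]
tcp_rot: [-1.571, -0.002, 0.0]
wrist_force: [-0.5, -0.1, -0.4]
width: 0.001
```

View pics/v7.png

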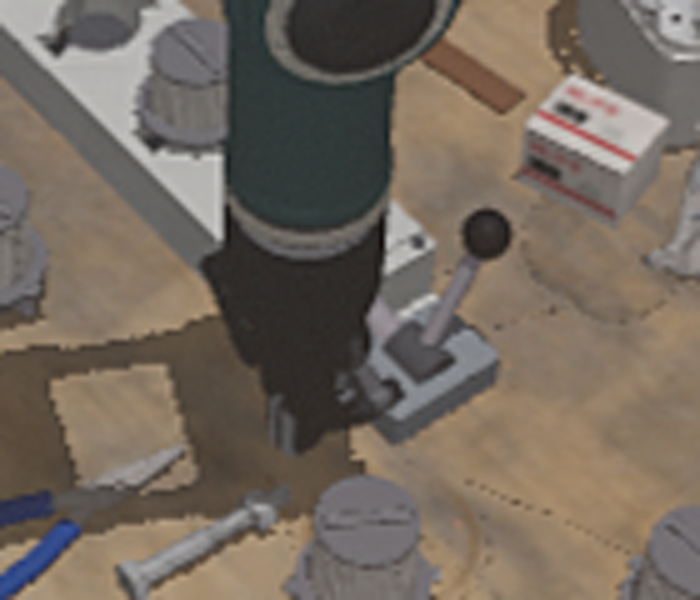

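```bash
python3 -m handwheel '[[0,0.008,0,0,0,0,0],[0,0,0,0,0,0,0]]';python3 -m handwheel '[[0,0.004,0,0,0,0,0],[0,0,0,0,0,0,0]]'; python3 -m handwheel '[[0,0.003,0,0,0,0,0],[0,0,0,0,0,0,0]]'
```

```text
time: 9.18
tool_pos: [0.4799, -0.1852, -0.017]
tcp_rot: [-1.57, -0.0, 0.002]
wrist_force: [-0.9, -0.2, 0.5]
width: 0.001
time: 9.43
tool_pos: [0.4801, -0.1853, -0.0209]
tcp_rot: [-1.57, -0.0, 0.001]
wrist_force: [-0.2, -0.0, 1.0]
width: 0.006
time: 9.68
tool_pos: [0.4802, -0.1854, -0.0238]
tcp_rot: [-1.571, -0.001, 0.001]
wrist_force: [-0.1, -0.9, -0.1]
width: 0.002
```

```bash
python3 -m handwheel '[[0,0.002,0,0,0,0,0],[0,0,0,0,0,0,0]]';python3 -m handwheel '[[0,0.002,0,0,0,0,0],[0,0,0,0,0,0,0]]'
```

```text
time: 9.93
tool_pos: [0.4804, -0.1855, -0.0256]
tcp_rot: [-1.571, -0.001, 0.001]
wrist_force: [0.4, -0.4, 0.5]
width: -0.002
time: 10.18
tool_pos: [0.4805, -0.1855, -0.0258]
tcp_rot: [-1.571, -0.001, 0.001]
wrist_force: [-4.8, 2.5, 13.2]
width: -0.001
```

```bash
python3 - <<'E'
from h import *
c=cam("scene");crop(c,230,190,370,310,5,"v8.png")
E
```

```text
(no output)
```

View pics/v8.png

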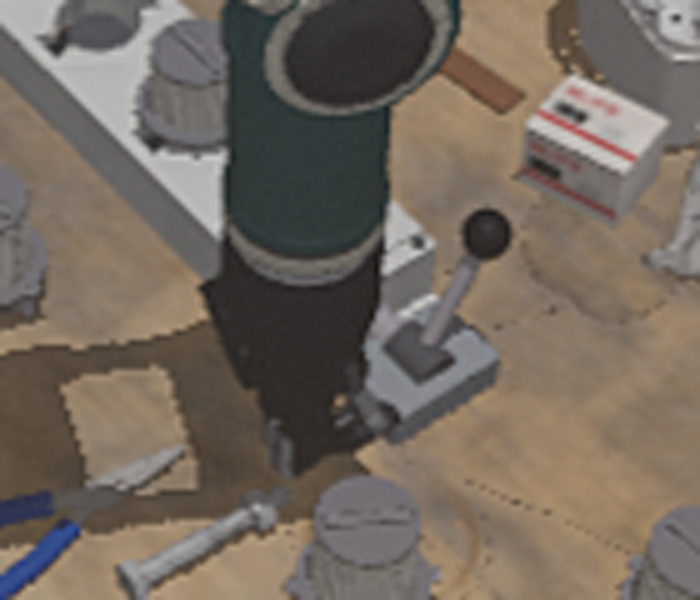

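```bash
python3 -m handwheel '[[0,-0.06,0,0,0,0,0],[0,-0.06,0,0,0,0,0],[0,-0.06,0,0,0,0,0.5],[0.028,-0.01,0.032,0,0,0,1],[0.028,0,0.032,0,0,0,1],[0.028,0,0.031,0,0,0,1],[0,0,0,0,0.176,0,1],[0,0,0,0,0.176,0,1]]' 30; python3 -m handwheel '[[0,0,0,0,0.176,0,1],[0,0,0,0,0.176,0,1],[0,0,0,0,0.176,0,1],[0,0,0,0,0.176,0,1],[0,0,0,0,0.176,0,1],[0,0,0,0,0.176,0,1],[0,0,0,0,0.176,0,1],[0,0,0,0,0,0,1]]'; python3 - <<'E'
from h import *
s=bot.read_state(); M=R.from_rotvec(s["tcp_rot"]).as_matrix(); print(M.round(3),np.degrees(np.arctan2(M[1,2],M[0,2])))
E
```

```text
time: 11.22
tool_pos: [0.5645, -0.0896, 0.1622]
tcp_rot: [-1.553, 0.279, -0.278]
wrist_force: [-0.8, -0.5, -0.4]
width: 0.999
time: 12.22
tool_pos: [0.5642, -0.0903, 0.1623]
tcp_rot: [-1.205, 1.217, -1.216]
wrist_force: [0.4, -0.5, 0.6]
width: 0.999
[[-0.01 -0.    1.  ]
 [-1.    0.   -0.01]
 [-0.   -1.   -0.  ]] -0.5796665944017438
```

```bash
python3 -m handwheel '[[0,0.05,0,0,0,0,1],[0,0.05,0,0,0,0,1],[0,0.02,0,0,0,0,1],[0,0.011,0,0,0,0,1],[0,0,0,0,0,0,1]]'; python3 - <<'E'
from h import *
c=cam("scene");crop(c,230,150,350,260,5,"g1.png")
E
```

```text
time: 12.85
tool_pos: [0.5641, -0.0903, 0.0311]
tcp_rot: [-1.205, 1.218, -1.216]
wrist_force: [1.0, -0.3, -0.1]
width: 0.998
```

View pics/g1.png

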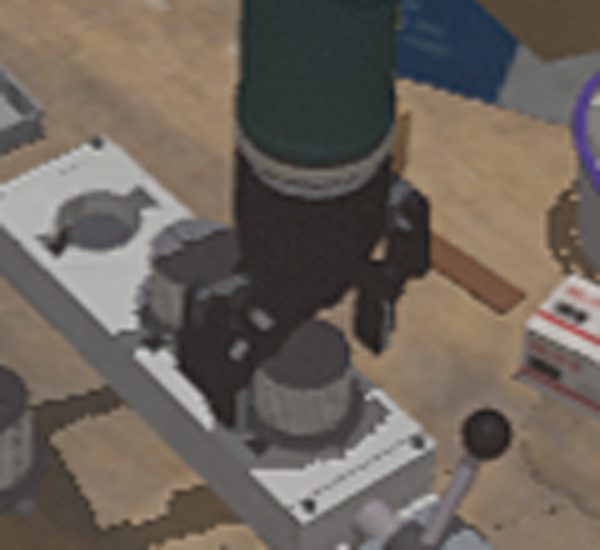

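```bash
python3 -m handwheel '[[0,0,0,0,0,0,0],[0,0,0,0,0,0,0],[0,0,0,0,0,0,0],[0,0,0,0,0,0,0]]' 35; python3 - <<'E'
from h import *
c=cam("scene");crop(c,230,150,350,260,5,"g2.png")
E
```

```text
time: 13.4
tool_pos: [0.5652, -0.0906, 0.0329]
tcp_rot: [-1.203, 1.216, -1.219]
wrist_force: [-1.8, 0.0, 5.4]
width: 0.572
```

View pics/g2.png

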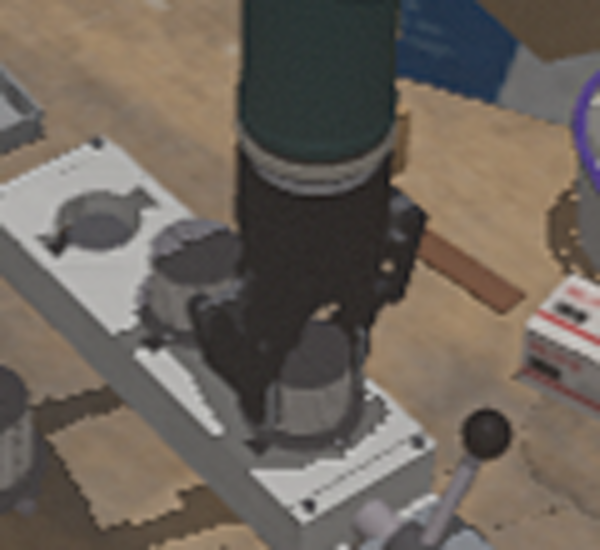

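```bash
python3 -m handwheel '[[0,0.003,0,0,0,0,0],[0,0.003,0,0,0,0,0],[0,0,0,0,0,0,0],[0,0,0,0,0,0,0]]'
```

```text
time: 13.95
tool_pos: [0.5652, -0.0906, 0.0275]
tcp_rot: [-1.203, 1.216, -1.219]
wrist_force: [-2.7, -0.1, 10.0]
width: 0.575
```

```bash
python3 -m handwheel '[[0,0.001,0,0,0,0,0],[0,0,0,0,-0.17,0,0],[0,0,0,0,-0.17,0,0],[0,0,0,0,-0.17,0,0],[0,0,0,0,-0.17,0,0],[0,0,0,0,-0.17,0,0],[0,0,0,0,0,0,0]]';  python3 - <<'E'
from h import *
s=bot.read_state(); M=R.from_rotvec(s["tcp_rot"]).as_matrix(); print(np.degrees(np.arctan2(M[1,2],M[0,2])),s["torque"])
c=cam("scene");crop(c,230,150,350,260,5,"g3.png")
E
```

```text
time: 14.82
tool_pos: [0.5675, -0.0907, 0.0275]
tcp_rot: [-1.493, 0.567, -0.577]
wrist_force: [0.6, -0.2, 8.9]
width: 0.577
48.09597266060107 [ 0.25208392 -0.03495828  0.05450636]
```

View pics/g3.png

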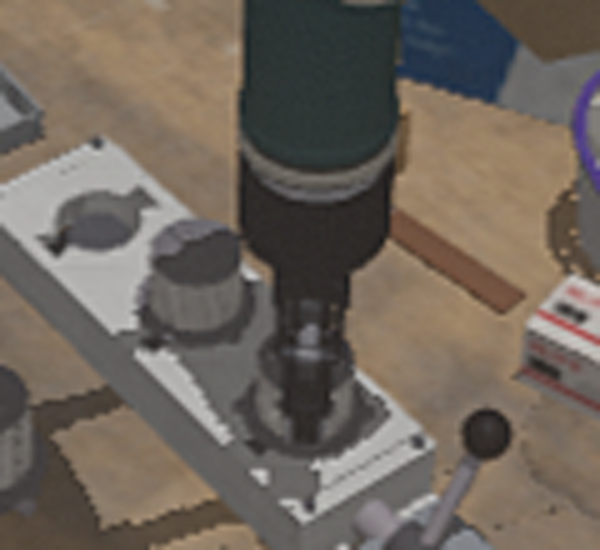

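```bash
python3 -m handwheel '[[0,0,0,0,-0.17,0,0],[0,0,0,0,-0.17,0,0],[0,0,0,0,-0.17,0,0],[0,0,0,0,-0.17,0,0],[0,0,0,0,-0.06,0,0],[0,0,0,0,0,0,0]]';  python3 - <<'E'
from h import *
s=bot.read_state(); M=R.from_rotvec(s["tcp_rot"]).as_matrix(); print(np.degrees(np.arctan2(M[1,2],M[0,2])),s["torque"])
c=cam("scene");crop(c,260,190,320,260,9,"g4.png")
E
```

```text
time: 15.62
tool_pos: [0.568, -0.0903, 0.0277]
tcp_rot: [-1.571, -0.011, 0.0]
wrist_force: [1.5, 1.9, 9.5]
width: 0.577
90.41879564799709 [ 0.48756115 -0.11493127 -0.02080475]
```

View pics/g4.png

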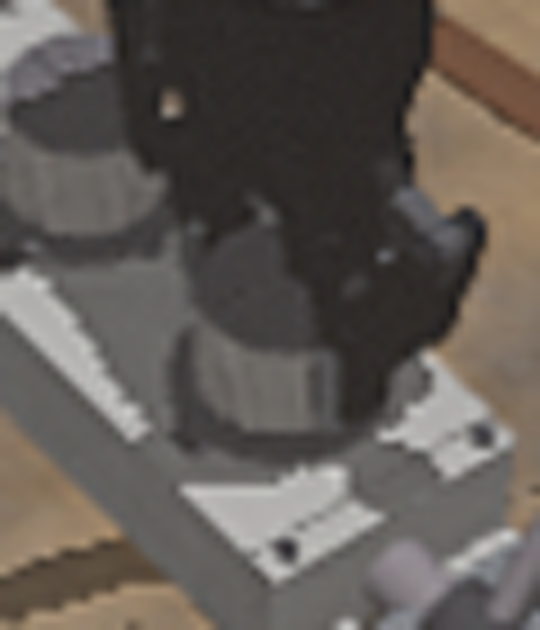

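```bash
python3 -m handwheel '[[0,-0.008,0,0,0,0,0],[0,0,0,0,0,0,0]]';python3 -m handwheel '[[0,-0.008,0,0,0,0,0],[0,0,0,0,0,0,0]]'
```

```text
time: 15.92
tool_pos: [0.5678, -0.0904, 0.0353]
tcp_rot: [-1.571, -0.011, -0.0]
wrist_force: [3.5, 2.2, 4.3]
width: 0.579
time: 16.18
tool_pos: [0.5635, -0.0904, 0.0404]
tcp_rot: [-1.571, -0.005, 0.007]
wrist_force: [-0.1, -0.3, -1.6]
width: 0.577
```

```bash
python3 -m handwheel '[[0,-0.04,0,0,0,0,0],[0,-0.05,0,0,0,0,0],[0,0,0,0,0,0,0]]'; python3 - <<'E'
from h import *
c=cam("scene");crop(c,230,130,350,260,5,"g5.png")
E
```

```text
time: 16.55
tool_pos: [0.567, -0.0912, 0.1345]
tcp_rot: [-1.573, -0.011, 0.0]
wrist_force: [0.1, -0.5, -2.2]
width: 0.575
```

View pics/g5.png

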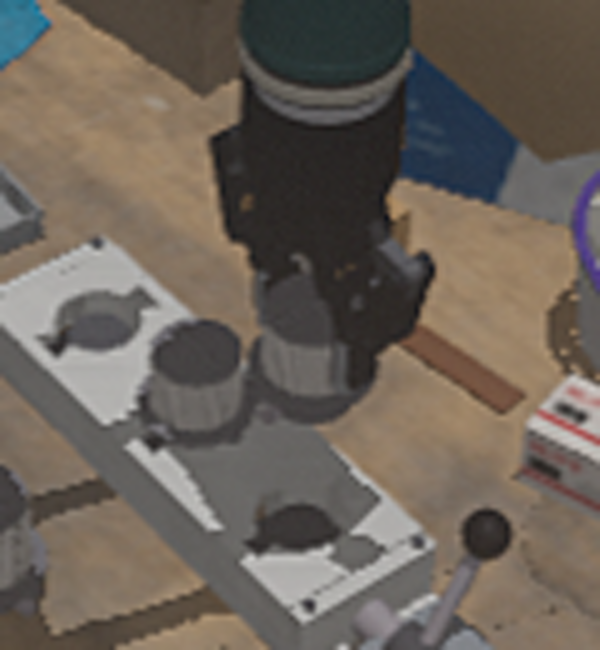

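```bash
python3 - <<'E'
from h import *
c=cam("top")
crop(c,100,170,230,310,5,"tr.png")
for u,v in((199.5,205.5),(194,284.5),(147.5,202.5),(152,281.5)): print(ray(c,u,v,.022).round(3))
print(ray(c,173,259,.001).round(3))
s=cam("scene");crop(s,130,110,260,220,5,"tr2.png")
W=pts(c)
for x in np.arange(.38,.64,.04):
    print(round(x,2),[ (lambda p:int(1000*W[int(round(p[1])),int(round(p[0])),2]))(proj(c,(x,y,.0))) for y in np.arange(.22,.48,.02)])
E
```

```text
[0.614 0.213 0.022]
[0.371 0.229 0.022]
[0.625 0.374 0.022]
[0.381 0.357 0.022]
[0.45  0.297 0.001]
0.38 [-1, 4, -1, -3, -2, -5, 30, 16, 8, 18, 41, 47, 7]
0.42 [1, -3, 1, 4, 0, 0, 0, -4, 9, 30, 38, 11, 10]
0.46 [2, 1, 4, 6, 6, 4, 4, 4, 3, 18, 25, 29, 6]
0.5 [0, 8, -4, 10, 0, 3, 2, 0, 1, 5, 11, 15, 8]
0.54 [-4, -2, 2, -1, 2, 3, 2, 0, 0, 8, 27, 36, 5]
0.58 [24, 4, -3, 0, 0, -2, -1, 0, -2, -1, 36, 38, 14]
0.62 [3, 15, 8, 5, -2, 4, 1, 5, 0, 13, 28, 48, 11]
```

View pics/tr2.png

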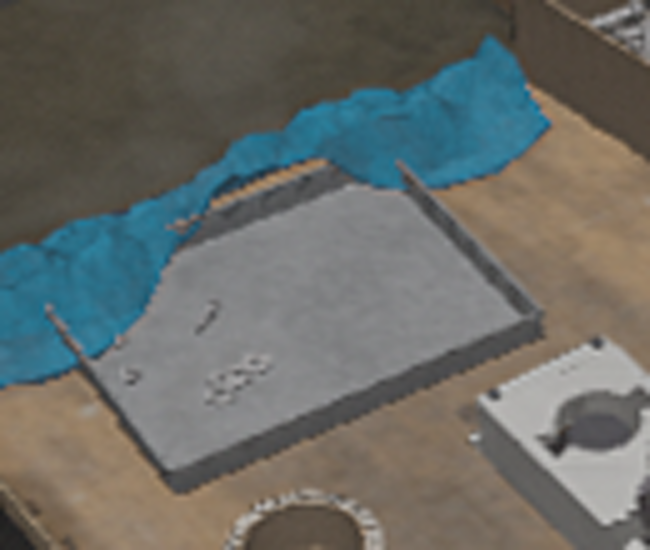

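View pics/tr.png

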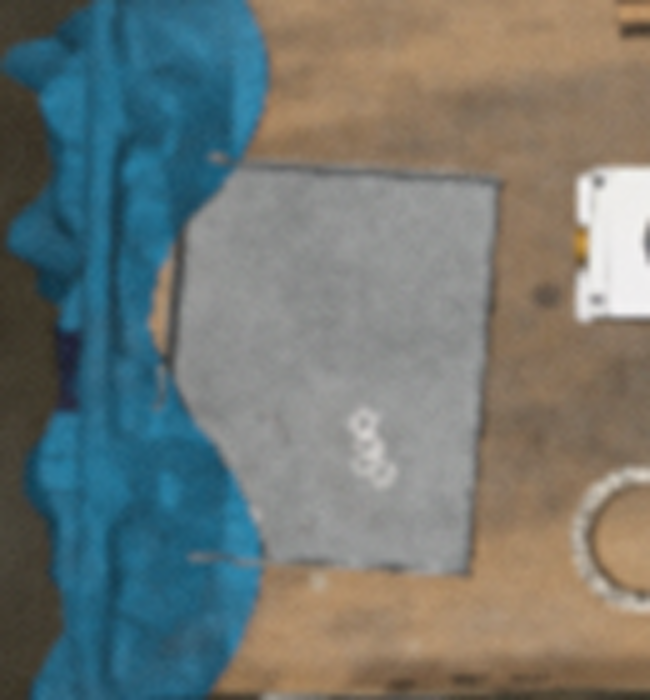

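```bash
python3 -m handwheel '[[0,0,0.055,0,0,0,0],[0,0,0.055,0,0,0,0],[0,0,0.055,0,0,0,0],[0,0,0.055,0,0,0,0],[0,0,0.055,0,0,0,0],[0,0,0.055,0,0,0,0],[0,0,0.056,0,0,0,0],[0,0,0,0,0,0,0]]'; python3 -m handwheel '[[0,0.045,0,0,0,0,0],[0,0.045,0,0,0,0,0],[0,0.025,0,0,0,0,0],[0,0.008,0,0,0,0,0],[0,0,0,0,0,0,0]]'
```

```text
time: 17.7
tool_pos: [0.5592, 0.2987, 0.1273]
tcp_rot: [-1.572, -0.006, 0.013]
wrist_force: [-0.2, -0.5, -2.3]
width: 0.575
time: 18.32
tool_pos: [0.5601, 0.294, 0.0061]
tcp_rot: [-1.573, -0.003, 0.008]
wrist_force: [0.7, 0.6, -2.4]
width: 0.577
```

```bash
python3 -m handwheel '[[0,0.002,0,0,0,0,0],[0,0,0,0,0,0,0]]'; python3 -m handwheel '[[0,0.002,0,0,0,0,0],[0,0,0,0,0,0,0]]';python3 - <<'E'
from h import *
c=cam("scene");crop(c,150,90,260,220,5,"p1.png")
E
```

```text
time: 18.58
tool_pos: [0.5615, 0.2953, 0.0054]
tcp_rot: [-1.571, -0.005, 0.006]
wrist_force: [-0.6, -0.5, -2.5]
width: 0.578
time: 18.82
tool_pos: [0.5621, 0.2957, 0.0046]
tcp_rot: [-1.571, -0.007, 0.005]
wrist_force: [-1.3, -1.9, 4.4]
width: 0.575
```

View pics/p1.png

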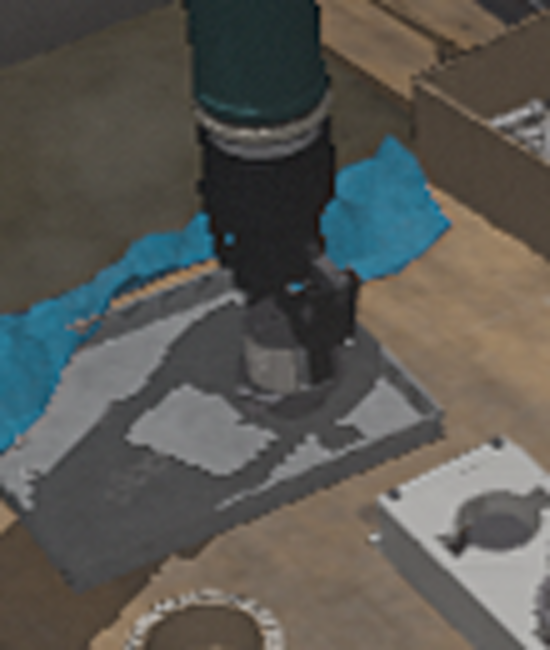

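```bash
python3 -m handwheel '[[0,0,0,0,0,0,0.8],[0,0,0,0,0,0,1],[0,0,0,0,0,0,1],[0,-0.03,0,0,0,0,1],[0,-0.06,0,0,0,0,1],[0,-0.045,0,0,0,0,1],[0,0,-0.05,0,0,0,1],[0,0,-0.06,0,0,0,1]]'; python3 -m handwheel '[[0,0,-0.06,0,0,0,1],[0,0,-0.06,0,0,0,1],[0.005,0,-0.064,0,0.17,0,1],[0,0,0,0,0.176,0,1],[0,0,0,0,0.176,0,1],[0,0,0,0,0.176,0,1],[0,0,0,0,0.176,0,1],[0,0,0,0,0.176,0,1]]';  python3 -m handwheel '[[0,0,0,0,0.176,0,1],[0,0,0,0,0.176,0,1],[0,0,0,0,0.18,0,1],[0,0,0,0,0,0,1]]'; python3 - <<'E'
from h import *
s=bot.read_state(); M=R.from_rotvec(s["tcp_rot"]).as_matrix(); print(np.degrees(np.arctan2(M[1,2],M[0,2])))
c=cam("scene");crop(c,120,100,340,260,3.6,"p2.png")
E
```

```text
time: 19.88
tool_pos: [0.5631, 0.1857, 0.1398]
tcp_rot: [-1.57, -0.01, 0.006]
wrist_force: [1.1, 0.0, 0.0]
width: 1.001
time: 20.88
tool_pos: [0.5684, 0.0034, 0.1383]
tcp_rot: [-1.412, 0.817, -0.816]
wrist_force: [-0.3, -0.1, 0.1]
width: 0.999
time: 21.38
tool_pos: [0.5684, 0.0034, 0.1383]
tcp_rot: [-1.208, 1.211, -1.211]
wrist_force: [0.4, -1.3, 0.2]
width: 0.998
-0.1179931121497154
```

View pics/p2.png

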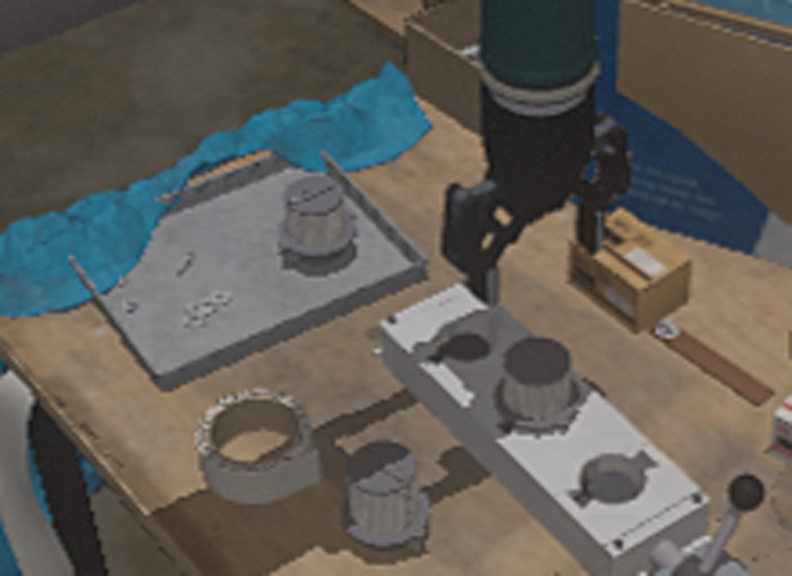

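```bash
python3 -m handwheel '[[0.002,0.05,-0.001,0,0,0,1],[0,0.04,0,0,0,0,1],[0,0.017,0,0,0,0,1],[0,0,0,0,0,0,1],[0,0,0,0,0,0,0],[0,0,0,0,0,0,0],[0,0,0,0,0,0,0],[0,0,0,0,0,0,0]]' 35; python3 -m handwheel '[[0,0.003,0,0,0,0,0],[0,0.003,0,0,0,0,0],[0,0.001,0,0,0,0,0],[0,0,0,0,0,0,0]]'
```

```text
time: 22.42
tool_pos: [0.5687, 0.0013, 0.0336]
tcp_rot: [-1.206, 1.21, -1.213]
wrist_force: [-2.4, 0.9, 5.4]
width: 0.571
time: 22.92
tool_pos: [0.5687, 0.0013, 0.0272]
tcp_rot: [-1.206, 1.21, -1.213]
wrist_force: [-4.5, 0.7, 10.4]
width: 0.579
```

```bash
python3 -m handwheel '[[0,0,0,0,-0.175,0,0],[0,0,0,0,-0.175,0,0],[0,0,0,0,-0.175,0,0],[0,0,0,0,-0.175,0,0],[0,0,0,0,-0.175,0,0],[0,0,0,0,-0.175,0,0],[0,0,0,0,-0.175,0,0],[0,0,0,0,-0.175,0,0]]';python3 -m handwheel '[[0,0,0,0,-0.17,0,0],[0,0,0,0,0,0,0],[0,-0.01,0,0,0,0,0],[0,0,0,0,0,0,0]]'; python3 -m handwheel '[[0,-0.01,0,0,0,0,0],[0,0,0,0,0,0,0]]'
```

```text
time: 23.92
tool_pos: [0.572, 0.002, 0.0286]
tcp_rot: [-1.565, 0.126, -0.14]
wrist_force: [1.0, 2.2, 9.7]
width: 0.574
time: 24.42
tool_pos: [0.5707, 0.0015, 0.0373]
tcp_rot: [-1.571, -0.002, -0.009]
wrist_force: [3.5, 1.4, 3.4]
width: 0.569
time: 24.68
tool_pos: [0.5669, 0.0013, 0.0445]
tcp_rot: [-1.571, 0.004, -0.003]
wrist_force: [0.7, 0.3, -1.2]
width: 0.575
```

```bash
python3 -m handwheel '[[0,-0.045,0,0,0,0,0],[0,-0.045,0,0,0,0,0],[-0.0145,0,0.05,0,0,0,0],[-0.0145,0,0.05,0,0,0,0],[-0.0145,0,0.05,0,0,0,0],[-0.0145,0,0.05,0,0,0,0],[-0.0145,0,0.05,0,0,0,0],[-0.0145,0,0.05,0,0,0,0]]'; python3 - <<'E'
from h import *
c=cam("scene");crop(c,120,80,340,260,3.3,"p3.png")
E
python3 -m handwheel '[[0,0,0,0,0,0,0],[0,0.045,0,0,0,0,0],[0,0.045,0,0,0,0,0],[0,0.025,0,0,0,0,0],[0,0.008,0,0,0,0,0],[0,0,0,0,0,0,0],[0,0,0,0,0,0,0]]'
```

```text
time: 25.68
tool_pos: [0.4802, 0.3025, 0.1331]
tcp_rot: [-1.572, 0.006, -0.002]
wrist_force: [0.5, -0.3, -0.9]
width: 0.575
time: 26.6
tool_pos: [0.4834, 0.3021, 0.013]
tcp_rot: [-1.57, 0.002, -0.006]
wrist_force: [-0.3, 0.4, -1.5]
width: 0.574
```

View pics/p3.png

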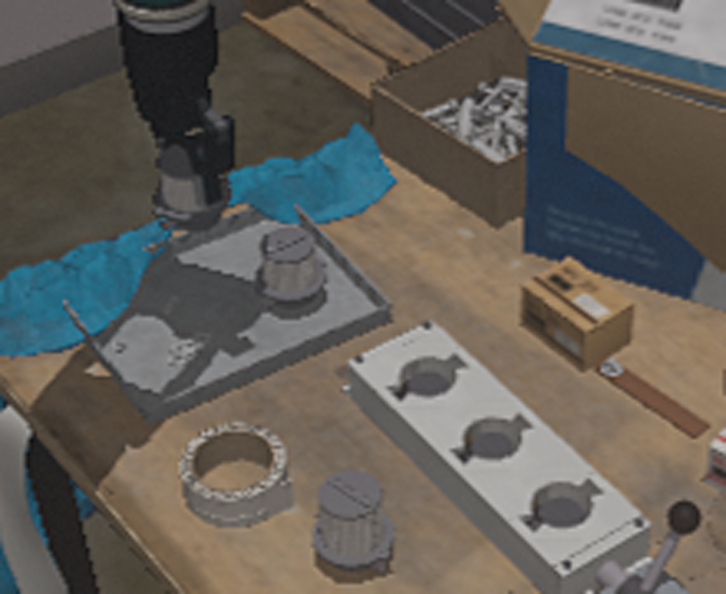

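```bash
python3 -m handwheel '[[0,0.005,0,0,0,0,0],[0,0,0,0,0,0,0]]'; python3 -m handwheel '[[0,0.003,0,0,0,0,0],[0,0,0,0,0,0,0]]';  python3 - <<'E'
from h import *
c=cam("top");crop(c,200,180,340,250,5.5,"hh.png")
im=c["image"]; g=im.max(2)
for (u,v) in ((237,218),(267,217),(298,217)):
    sub=(g[v-11:v+12,u-9:u+10]<110); yy,xx=np.nonzero(sub); 
    cu,cv=xx.mean()+u-9,yy.mean()+v-11; print(sub.sum(),cu.round(2),cv.round(2),ray(c,cu,cv,.045).round(4),ray(c,cu,cv,.035).round(4))
E
```

```text
time: 26.85
tool_pos: [0.482, 0.3019, 0.0068]
tcp_rot: [-1.571, 0.003, -0.004]
wrist_force: [0.2, 0.2, -1.5]
width: 0.579
time: 27.1
tool_pos: [0.4825, 0.3021, 0.0052]
tcp_rot: [-1.571, 0.003, -0.004]
wrist_force: [-2.2, -1.8, 8.3]
width: 0.576
187 236.35 217.82 [0.5711 0.0966 0.045 ] [0.5722 0.0973 0.035 ]
189 266.54 218.08 [0.569  0.0044 0.045 ] [0.5701 0.0046 0.035 ]
180 296.65 218.75 [ 0.5657 -0.0874  0.045 ] [ 0.5668 -0.0879  0.035 ]
```

View pics/hh.png

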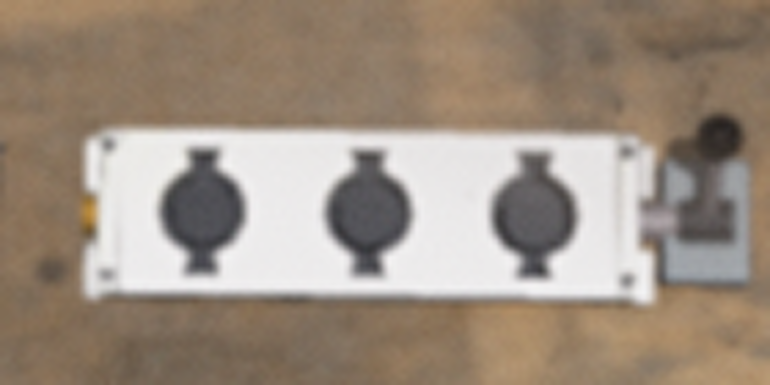

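```bash
python3 -m handwheel '[[0,0,0,0,0,0,0.8],[0,0,0,0,0,0,1],[0,0,0,0,0,0,1],[0,-0.03,0,0,0,0,1],[0,-0.06,0,0,0,0,1],[0,-0.045,0,0,0,0,1],[0,0,0,0,0,0,1]]'; python3 - <<'E'
from h import *
c=cam("scene");crop(c,220,160,340,260,6,"hs.png");crop(c,140,90,260,220,4.5,"hs2.png")
E
```

```text
time: 28.02
tool_pos: [0.4854, 0.3038, 0.1438]
tcp_rot: [-1.566, -0.003, -0.01]
wrist_force: [0.6, 0.7, -0.1]
width: 0.999
```

View pics/hs.png

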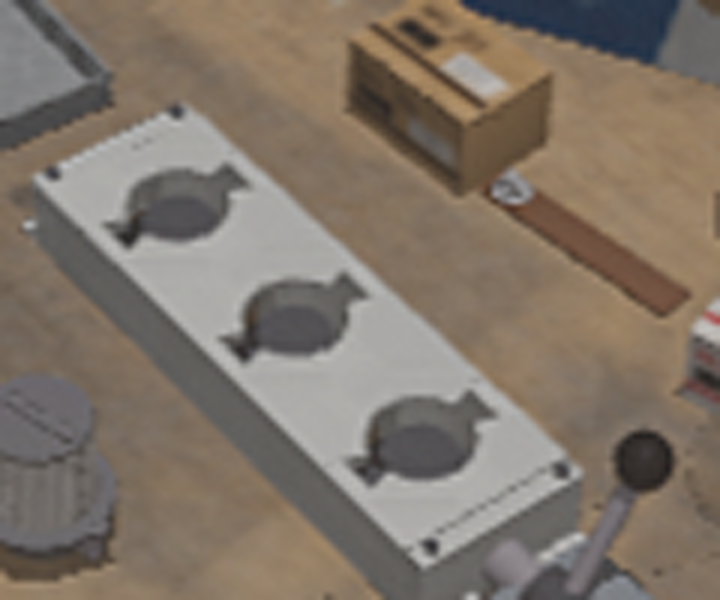

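View pics/hs2.png

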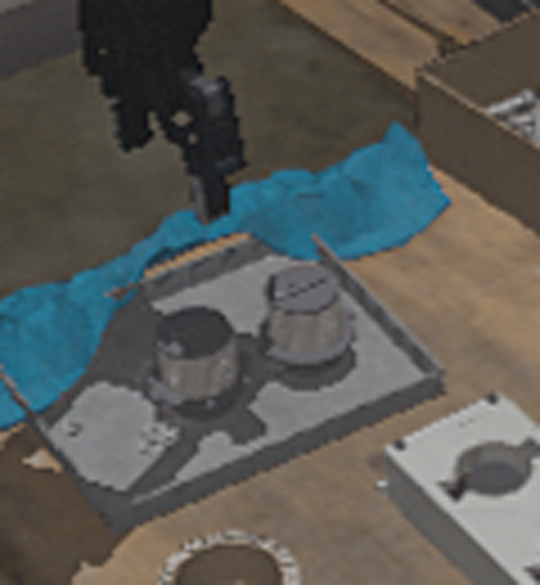

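```bash
python3 - <<'E'
from h import *
c=cam("scene")
for p in ((289.9,232.5),(269.1,212.4),(249.6,193.8)): print(ray(c,*p,.045).round(4))
t=cam("top")
# recheck new elements by depth, both cams
for n,cc,L in (("top",t,((267,265),(357,256),(391,219))),("scene",c,((226,230),(303,292),(369,300)))):
    W=pts(cc)
    for u,v in L:
        P=W[v-16:v+17,u-16:u+17].reshape(-1,3);P=P[P[:,2]>.066];print(n,np.median(P,0).round(4),((P.min(0)+P.max(0))/2).round(4))
E
```

```text
[ 0.5644 -0.0901  0.045 ]
[0.5672 0.0014 0.045 ]
[0.5694 0.0928 0.045 ]
top [0.4274 0.0043 0.0746] [0.4275 0.0043 0.0746]
top [ 0.4518 -0.2691  0.0747] [ 0.4519 -0.2694  0.0749]
top [ 0.5607 -0.3766  0.0743] [ 0.5611 -0.3771  0.0771]
scene [0.4228 0.0005 0.0735] [0.4247 0.0022 0.073 ]
scene [ 0.4485 -0.2734  0.0733] [ 0.4499 -0.2722  0.0726]
scene [ 0.5559 -0.3803  0.0736] [ 0.5587 -0.3797  0.0729]
```

```bash
python3 -m handwheel '[[-0.0099,0,-0.0502,0,0,0,1],[-0.0099,0,-0.0502,0,0,0,1],[-0.0099,0,-0.0502,0,0,0,1],[-0.0099,0,-0.0502,0,0,0,1],[-0.0099,0,-0.0502,0,0,0,1],[-0.0099,0,-0.0502,0,0,0,1],[0,0,0,0,0.16,0,1],[0,0,0,0,0.16,0,1]]';python3 -m handwheel '[[0,0,0,0,0.16,0,1],[0,0,0,0,0.16,0,1],[0,0,0,0,0.16,0,1],[0,0,0,0,0.16,0,1],[0,0,0,0,0.16,0,1],[0,0,0,0,0.165,0,1],[0,0,0,0,0,0,1]]'; cat > st.py <<'E'
from h import *
s=bot.read_state(); M=R.from_rotvec(s["tcp_rot"]).as_matrix(); print(s["tool_pos"].round(4),"psi",np.degrees(np.arctan2(M[1,2],M[0,2])).round(2),"F",s["wrist_force"].round(1),"T",s["torque"].round(2),"w",s["width"].round(3),"down",M[:,1].round(3))
import sys
if len(sys.argv)>3:
    d=np.array([float(a) for a in sys.argv[1:4]])-s["tool_pos"]; print("tool shift to target",(M.T@d).round(4))
E
python3 st.py .426 .0027 .14
```

```text
time: 29.18
tool_pos: [0.419, -0.0, 0.1361]
tcp_rot: [-1.555, 0.264, -0.257]
wrist_force: [-0.1, -0.5, -0.4]
width: 0.997
time: 30.05
tool_pos: [0.4194, 0.001, 0.1364]
tcp_rot: [-1.332, 1.002, -0.996]
wrist_force: [-0.5, 0.0, -0.1]
width: 0.998Traceback (most recent call last):
  File "st.py", line 2, in <module>
    s=bot.read_state(); M=R.from_rotvec(s["tcp_rot"]).as_matrix(); print(s["tool_pos"].round(4),"psi",np.degrees(np.arctan2(M[1,2],M[0,2])).round(2),"F",s["wrist_force"].round(1),"T",s["torque"].round(2),"w",s["width"].round(3),"down",M[:,1].round(3))
                                                                                                                                                                                                                ^^^^^^^^^^^^^^^^
AttributeError: 'float' object has no attribute 'round'
```

```bash
sed -i 's/s\["width"\].round(3)/round(float(s["width"]),3)/' st.py; python3 st.py .426 .0027 .14; python3 - <<'E'
from h import *
c=cam("scene");crop(c,180,150,280,260,5.5,"a1.png")
for z in(.074,.1): print(proj(c,(.426,.0027,z)))
E
```

```text
[0.4194 0.001  0.1364] psi 16.2 F [-0.5  0.  -0.1] T [0.03 0.02 0.03] w 0.998 down [-0.004  0.    -1.   ]
tool shift to target [ 0.0002 -0.0036  0.0068]
[225.50361284 228.66134906]
[224.90044404 221.7016723 ]
```

View pics/a1.png

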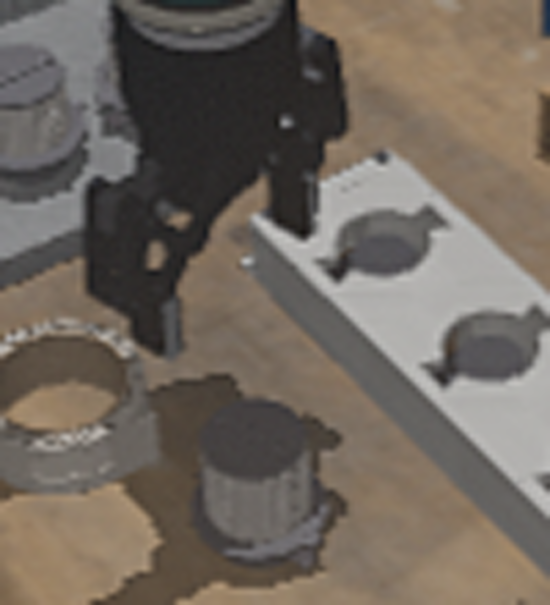

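```bash
python3 -m handwheel '[[0,0.04,0.0068,0,0,0,1],[0,0.04,0,0,0,0,1],[0,0.035,0,0,0,0,1],[0,0.017,0,0,0,0,1],[0,0,0,0,0,0,1]]'; python3 st.py .426 .0027 .004;  python3 - <<'E'
from h import *
c=cam("scene");crop(c,180,150,280,260,5.5,"a2.png")
E
```

```text
time: 30.72
tool_pos: [0.425, 0.0029, 0.0043]
tcp_rot: [-1.333, 1.002, -0.995]
wrist_force: [0.1, -1.0, 0.7]
width: 1.0
[0.425  0.0029 0.0043] psi 16.23 F [ 0.1 -1.   0.7] T [ 0.02  0.09 -0.05] w 1.0 down [-0.005  0.    -1.   ]
tool shift to target [0.0004 0.0003 0.0009]
```

View pics/a2.png

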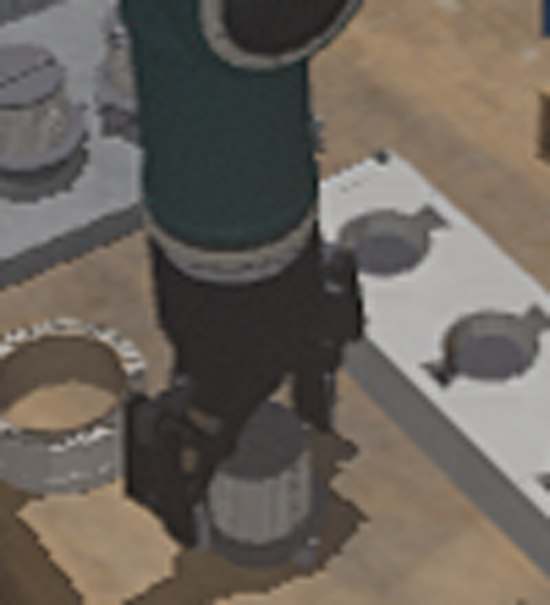

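```bash
python3 -m handwheel '[[0,0,0,0,0,0,0],[0,0,0,0,0,0,0],[0,0,0,0,0,0,0],[0,0,0,0,0,0,0],[0,-0.03,0,0,0,0,0],[0,-0.05,0,0,0,0,0],[0,-0.05,0,0,0,0,0]]' 35; python3 -m handwheel '[[0,0,0,0,-0.158,0,0],[0,0,0,0,-0.158,0,0],[0,0,0,0,-0.158,0,0],[0,0,0,0,-0.158,0,0],[0,0,0,0,-0.158,0,0],[0,0,0,0,-0.158,0,0],[0,0,0,0,-0.158,0,0],[0,0,0,0,-0.156,0,0]]'; python3 st.py .5705 .0935 .134
```

```text
time: 31.65
tool_pos: [0.427, 0.0028, 0.1375]
tcp_rot: [-1.329, 1.0, -0.999]
wrist_force: [0.8, 0.5, -1.4]
width: 0.58
time: 32.65
tool_pos: [0.4274, 0.0028, 0.1363]
tcp_rot: [-1.571, 0.018, -0.018]
wrist_force: [0.5, 0.3, -0.9]
width: 0.575
[0.4274 0.0028 0.1363] psi 88.71 F [ 0.5  0.3 -0.9] T [-0.   -0.04 -0.01] w 0.575 down [ 0.  0. -1.]
tool shift to target [0.1411 0.0023 0.0939]
```

```bash
python3 -m handwheel '[[0.047,0,0.031,0,0,0,0],[0.047,0,0.031,0,0,0,0],[0.047,0,0.032,0,0,0,0],[0,0,0,0,0,0,0],[0,0,0,0,0,0,0]]'; python3 st.py .5705 .0935 .09; python3 - <<'E'
from h import *
c=cam("scene");crop(c,200,110,300,230,5,"b1.png")
t=cam("top");crop(t,210,190,260,250,10,"b2.png")
E
```

```text
time: 33.28
tool_pos: [0.5703, 0.0927, 0.1357]
tcp_rot: [-1.571, 0.023, -0.02]
wrist_force: [0.1, 0.3, -1.5]
width: 0.58
[0.5703 0.0927 0.1357] psi 88.45 F [ 0.1  0.3 -1.5] T [-0.04  0.07 -0.03] w 0.58 down [-0.002 -0.001 -1.   ]
tool shift to target [0.0003 0.0457 0.0008]
```

View pics/b1.png

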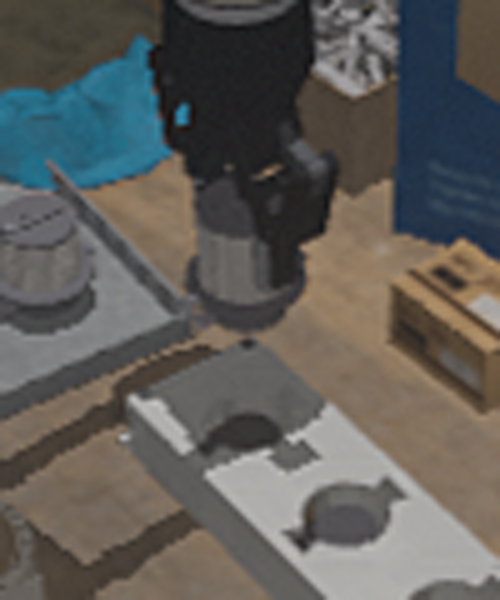

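```bash
python3 -m handwheel '[[0,0.04,0.001,0,0,0,0],[0,0.035,0,0,0,0,0],[0,0,0,0,0,0,0]]'; python3 st.py .5705 .0935 .054; python3 - <<'E'
from h import *
c=cam("scene");crop(c,210,140,290,230,6.5,"b3.png")
E
```

```text
time: 33.75
tool_pos: [0.5669, 0.0927, 0.0586]
tcp_rot: [-1.572, 0.028, -0.017]
wrist_force: [-0.1, -0.3, -1.9]
width: 0.577
[0.5669 0.0927 0.0586] psi 88.36 F [-0.1 -0.3 -1.9] T [-0.    0.03  0.01] w 0.577 down [-0.007 -0.001 -1.   ]
tool shift to target [0.0036 0.0046 0.0009]
```

View pics/b3.png

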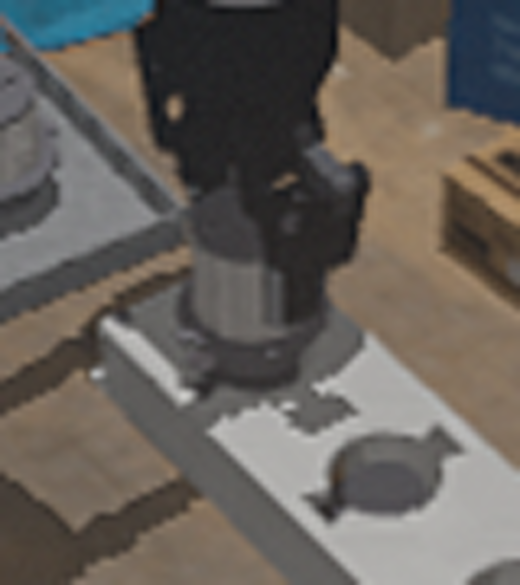

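```bash
python3 -m handwheel '[[0,0,0,0,0,0,0],[0,0,0,0,0,0,0]]';python3 st.py .5705 .0935 .054; python3 -m handwheel '[[0,0.006,0,0,0,0,0],[0,0.006,0,0,0,0,0],[0,0,0,0,0,0,0]]'
```

```text
time: 34.05
tool_pos: [0.5728, 0.0939, 0.0637]
tcp_rot: [-1.57, 0.019, -0.025]
wrist_force: [0.7, -0.2, -1.0]
width: 0.579
[0.5728 0.0939 0.0637] psi 88.4 F [ 0.7 -0.2 -1. ] T [-0.01  0.05 -0.  ] w 0.579 down [ 0.004  0.    -1.   ]
tool shift to target [-0.0024  0.0097 -0.0004]
time: 34.42
tool_pos: [0.5703, 0.0937, 0.0484]
tcp_rot: [-1.571, 0.023, -0.02]
wrist_force: [0.2, 0.5, -0.8]
width: 0.571
```

```bash
python3 -m handwheel '[[0,0.004,0,0,0,0,0],[0,0,0,0,0,0,0]]';python3 -m handwheel '[[0,0.005,0,0,0,0,0],[0,0,0,0,0,0,0]]'; python3 st.py .5705 .0935 .03
```

```text
time: 34.67
tool_pos: [0.5708, 0.0938, 0.045]
tcp_rot: [-1.571, 0.023, -0.021]
wrist_force: [0.1, 0.1, -0.7]
width: 0.579
time: 34.92
tool_pos: [0.5719, 0.0939, 0.0411]
tcp_rot: [-1.571, 0.021, -0.023]
wrist_force: [-1.5, -0.6, 4.7]
width: 0.577
[0.5719 0.0939 0.0411] psi 88.41 F [-1.5 -0.6  4.7] T [0.05 0.19 0.02] w 0.577 down [ 0.001  0.    -1.   ]
tool shift to target [-0.0014  0.0111 -0.0004]
```

```bash
python3 -m handwheel '[[0,0.004,0,0,0,0,0],[0,0,0,0,0,0,0]]';python3 -m handwheel '[[0,0.004,0,0,0,0,0],[0,0,0,0,0,0,0]]'; python3 st.py .5705 .0935 .03
```

```text
time: 35.17
tool_pos: [0.572, 0.0939, 0.0376]
tcp_rot: [-1.571, 0.021, -0.023]
wrist_force: [-2.0, -0.5, 7.7]
width: 0.578
time: 35.42
tool_pos: [0.5721, 0.0939, 0.034]
tcp_rot: [-1.571, 0.021, -0.023]
wrist_force: [-2.3, -1.3, 9.0]
width: 0.575
[0.5721 0.0939 0.034 ] psi 88.41 F [-2.3 -1.3  9. ] T [-0.02  0.52  0.02] w 0.575 down [ 0.001  0.    -1.   ]
tool shift to target [-0.0016  0.004  -0.0004]
```

```bash
python3 -m handwheel '[[0,0.003,0,0,0,0,0],[0,0,0,0,0,0,0]]';python3 -m handwheel '[[0,0.003,0,0,0,0,0],[0,0,0,0,0,0,0]]'; python3 -m handwheel '[[0,0.002,0,0,0,0,0],[0,0,0,0,0,0,0]]'; python3 - <<'E'
from h import *
c=cam("scene");crop(c,210,140,290,230,6.5,"b4.png")
E
```

```text
time: 35.67
tool_pos: [0.5721, 0.0939, 0.0314]
tcp_rot: [-1.571, 0.021, -0.023]
wrist_force: [-3.5, -0.4, 10.2]
width: 0.574
time: 35.92
tool_pos: [0.5723, 0.0937, 0.0305]
tcp_rot: [-1.571, 0.021, -0.023]
wrist_force: [-8.3, -2.7, 23.2]
width: 0.576
time: 36.17
tool_pos: [0.5724, 0.0935, 0.0303]
tcp_rot: [-1.571, 0.02, -0.023]
wrist_force: [-14.0, -4.0, 33.7]
width: 0.574
```

View pics/b4.png

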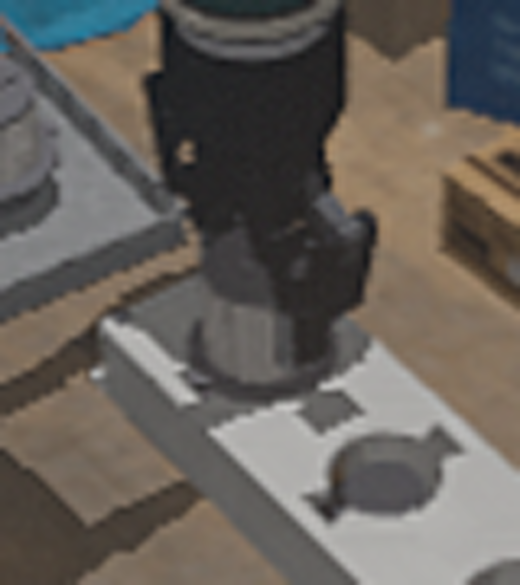

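```bash
python3 -m handwheel '[[0,-0.004,0,0,0,0,0],[0,0,0,0,0.17,0,0],[0,0,0,0,0.175,0,0],[0,0,0,0,0.175,0,0],[0,0,0,0,0.175,0,0],[0,0,0,0,0.175,0,0],[0,0,0,0,0.175,0,0],[0,0,0,0,0.175,0,0]]';python3 st.py;python3 -m handwheel '[[0,0,0,0,0.175,0,0],[0,0,0,0,0.175,0,0],[0,0,0,0,0.05,0,0],[0,0,0,0,0,0,0]]';python3 st.py
```

```text
time: 37.22
tool_pos: [0.5741, 0.0937, 0.0314]
tcp_rot: [-1.34, 0.968, -0.975]
wrist_force: [-1.1, -1.4, 10.3]
width: 0.579
[0.5741 0.0937 0.0314] psi 18.21 F [-1.1 -1.4 10.3] T [-0.29  0.19  0.12] w 0.579 down [ 0.005 -0.    -1.   ]
time: 37.72
tool_pos: [0.5716, 0.0941, 0.0311]
tcp_rot: [-1.172, 1.265, -1.265]
wrist_force: [-6.8, -0.7, 14.9]
width: 0.575
[0.5716 0.0941 0.0311] psi -4.38 F [-6.8 -0.7 14.9] T [-0.04  1.17  0.34] w 0.575 down [ 0.  0. -1.]
```

```bash
python3 -m handwheel '[[0,-0.003,0,0,0,0,0],[0,-0.003,0,0,0,0,0],[0,0,0,0,0,0,0]]';python3 st.py;python3 -m handwheel '[[0,0,0,0,0,0,0.7],[0,0,0,0,0,0,1],[0,0,0,0,0,0,1],[0,-0.05,0,0,0,0,1],[0,-0.05,0,0,0,0,1]]';python3 st.py
```

```text
time: 38.1
tool_pos: [0.5714, 0.0941, 0.0355]
tcp_rot: [-1.172, 1.265, -1.265]
wrist_force: [-3.3, 1.3, 8.6]
width: 0.576
[0.5714 0.0941 0.0355] psi -4.39 F [-3.3  1.3  8.6] T [0.25 0.62 0.3 ] w 0.576 down [ 0.  0. -1.]
time: 38.72
tool_pos: [0.5702, 0.0935, 0.1343]
tcp_rot: [-1.174, 1.268, -1.265]
wrist_force: [1.2, -0.4, 0.5]
width: 1.0
[0.5702 0.0935 0.1343] psi -4.42 F [ 1.2 -0.4  0.5] T [-0.   -0.03  0.01] w 1.0 down [-0.003 -0.    -1.   ]
```

```bash
python3 st.py .451 -.2717 .145
```

```text
[0.5702 0.0935 0.1343] psi -4.42 F [ 1.2 -0.4  0.5] T [-0.   -0.03  0.01] w 1.0 down [-0.003 -0.    -1.   ]
tool shift to target [ 0.3734 -0.0103 -0.0907]
```

```bash
python3 -m handwheel '[[0.053,-0.01,-0.013,0,0,0,1],[0.053,0,-0.013,0,0,0,1],[0.053,0,-0.013,0,0,0,1],[0.053,0,-0.013,0,0,0,1],[0.053,0,-0.013,0,0,0,1],[0.053,0,-0.013,0,0,0,1],[0.055,0,-0.013,0,-0.155,0,1],[0,0,0,0,-0.155,0,1]]';python3 -m handwheel '[[0,0,0,0,-0.155,0,1],[0,0,0,0,-0.155,0,1],[0,0,0,0,-0.155,0,1],[0,0,0,0,-0.155,0,1],[0,0,0,0,-0.155,0,1],[0,0,0,0,0,0,1]]'; python3 st.py .451 -.2717 .004; python3 - <<'E'
from h import *
c=cam("scene");crop(c,190,140,310,240,6,"c1.png"); crop(c,240,200,420,330,4,"c2.png")
t=cam("top");crop(t,200,180,420,300,3.3,"c3.png")
W=pts(c)
E
```

```text
time: 39.72
tool_pos: [0.4504, -0.2748, 0.1444]
tcp_rot: [-1.311, 1.036, -1.037]
wrist_force: [0.5, 0.4, -0.8]
width: 1.005
time: 40.48
tool_pos: [0.4516, -0.2711, 0.1442]
tcp_rot: [-1.525, 0.443, -0.442]
wrist_force: [-0.2, 0.0, -0.3]
width: 0.997
[ 0.4516 -0.2711  0.1442] psi 57.65 F [-0.2  0.  -0.3] T [ 0.01 -0.03 -0.04] w 0.997 down [-0.  0. -1.]
tool shift to target [-0.0002  0.1402 -0.0008]
```

View pics/c1.png

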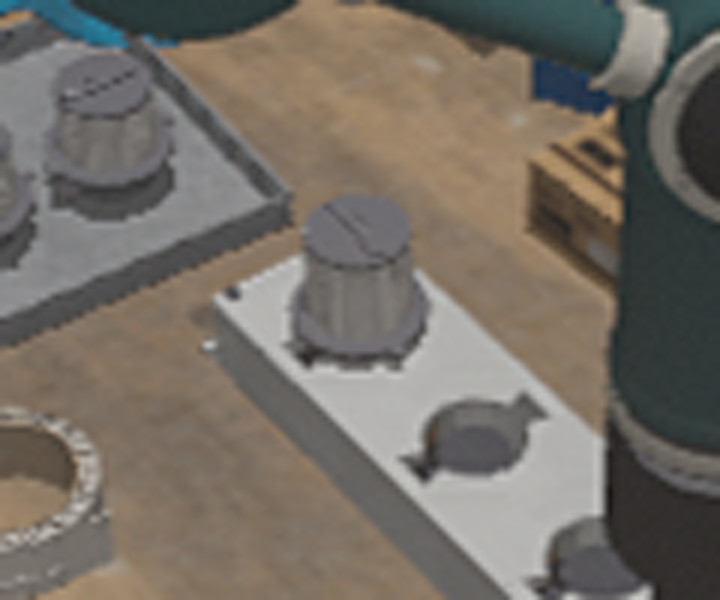

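View pics/c2.png

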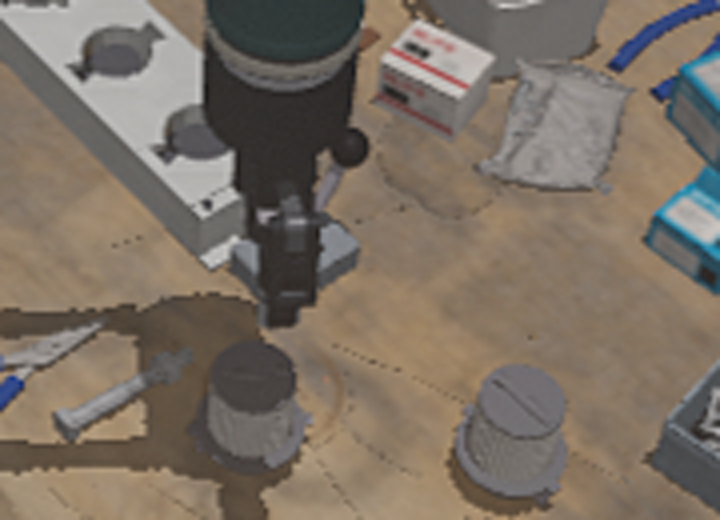

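View pics/c3.png

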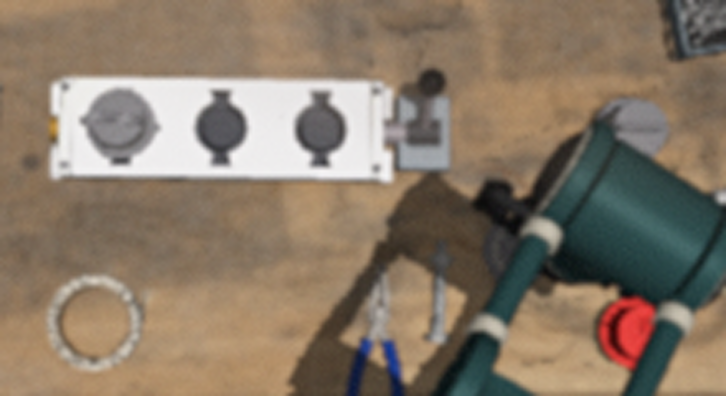

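```bash
python3 - <<'E'
from h import *
for n,(u,v) in (("scene",(249,178)),("top",(236,216))):
    c=cam(n);W=pts(c);P=W[v-7:v+8,u-7:u+8].reshape(-1,3);P=P[P[:,2]>.08];print(n,np.median(P,0).round(4))
E
python3 -m handwheel '[[0,0.045,0,0,0,0,1],[0,0.045,0,0,0,0,1],[0,0.035,0,0,0,0,1],[0,0.015,-0.0008,0,0,0,1],[0,0,0,0,0,0,1]]'; python3 st.py .451 -.2717 .004; python3 - <<'E'
from h import *
c=cam("scene");crop(c,240,200,420,330,4,"d1.png")
E
```

```text
scene [0.5673 0.0909 0.1036]
top [0.5699 0.0935 0.1051]
time: 41.3
tool_pos: [0.4507, -0.2714, 0.0038]
tcp_rot: [-1.525, 0.443, -0.44]
wrist_force: [-0.4, -0.4, 0.5]
width: 1.003
[ 0.4507 -0.2714  0.0038] psi 57.72 F [-0.4 -0.4  0.5] T [0.03 0.05 0.01] w 1.003 down [-0.002  0.001 -1.   ]
tool shift to target [ 0.0004 -0.0002 -0.0001]
```

View pics/d1.png

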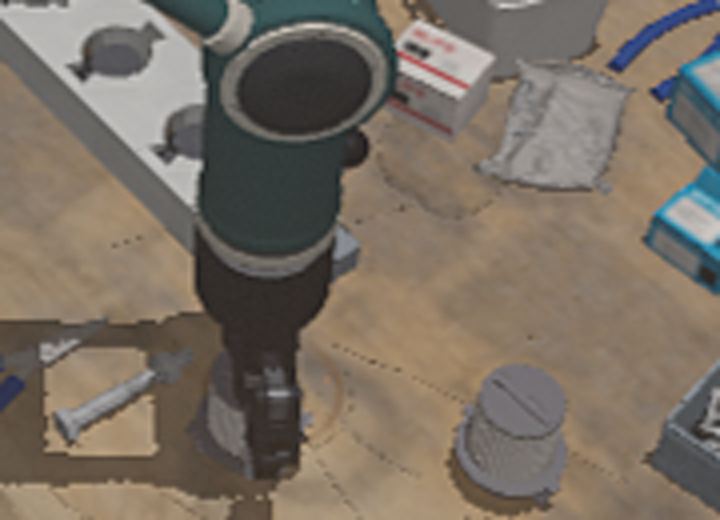

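```bash
python3 -m handwheel '[[0,0,0,0,0,0,0],[0,0,0,0,0,0,0],[0,0,0,0,0,0,0],[0,0,0,0,0,0,0],[0,-0.03,0,0,0,0,0],[0,-0.05,0,0,0,0,0],[0,-0.05,0,0,-0.134,0,0]]' 35; python3 -m handwheel '[[0,0,0,0,-0.134,0,0],[0,0,0,0,-0.134,0,0],[0,0,0,0,-0.134,0,0],[0,0,0,0,0,0,0]]'; python3 st.py .5685 .0016 .134
```

```text
time: 42.22
tool_pos: [0.4506, -0.2712, 0.1351]
tcp_rot: [-1.544, 0.335, -0.332]
wrist_force: [0.4, -0.0, -1.2]
width: 0.574
time: 42.72
tool_pos: [0.451, -0.2715, 0.1342]
tcp_rot: [-1.57, 0.023, -0.022]
wrist_force: [-0.2, -1.0, -2.4]
width: 0.579
[ 0.451  -0.2715  0.1342] psi 88.38 F [-0.2 -1.  -2.4] T [-0.   -0.01 -0.02] w 0.579 down [-0.  0. -1.]
tool shift to target [0.1097 0.0003 0.2763]
```

```bash
python3 -m handwheel '[[0.022,0,0.0552,0,0,0,0],[0.022,0,0.0552,0,0,0,0],[0.022,0,0.0552,0,0,0,0],[0.022,0,0.0552,0,0,0,0],[0.0217,0,0.0555,0,0,0,0],[0,0,0,0,0,0,0],[0,0.03,0,0,0,0,0],[0,0.03,0,0,0,0,0]]'; python3 -m handwheel '[[0,0.01,0,0,0,0,0],[0,0,0,0,0,0,0],[0,0,0,0,0,0,0]]';  python3 st.py .5685 .0016 .05; python3 - <<'E'
from h import *
c=cam("scene");crop(c,225,150,315,250,6,"e1.png")
E
```

```text
time: 43.72
tool_pos: [0.5684, 0.001, 0.0741]
tcp_rot: [-1.571, 0.022, -0.023]
wrist_force: [-0.2, 0.4, -1.3]
width: 0.575
time: 44.1
tool_pos: [0.5696, 0.0011, 0.0659]
tcp_rot: [-1.571, 0.02, -0.024]
wrist_force: [0.2, 0.1, -2.3]
width: 0.579
[0.5696 0.0011 0.0659] psi 88.41 F [ 0.2  0.1 -2.3] T [0.01 0.01 0.02] w 0.579 down [ 0.002 -0.    -1.   ]
tool shift to target [-0.0011  0.0159  0.0005]
```

View pics/e1.png

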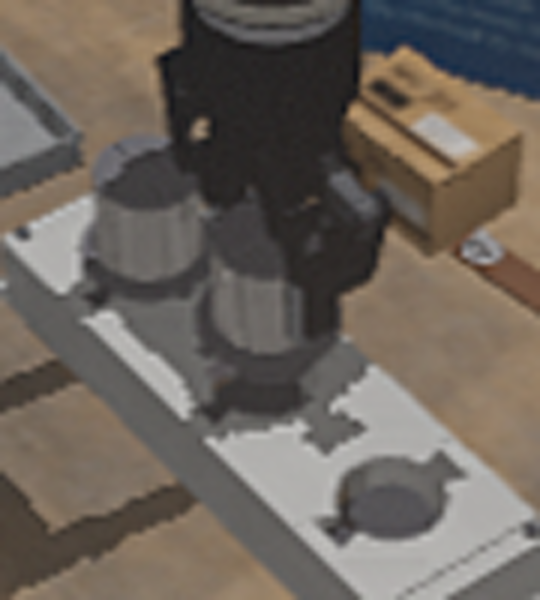

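```bash
python3 -m handwheel '[[0,0.01,0,0,0,0,0],[0,0.01,0,0,0,0,0],[0,0,0,0,0,0,0]]';  python3 -m handwheel '[[0,0.006,0,0,0,0,0],[0,0,0,0,0,0,0]]';python3 -m handwheel '[[0,0.004,0,0,0,0,0],[0,0,0,0,0,0,0]]'; python3 -m handwheel '[[0,0.004,0,0,0,0,0],[0,0,0,0,0,0,0]]'
```

```text
time: 44.52
tool_pos: [0.5669, 0.0016, 0.0429]
tcp_rot: [-1.571, 0.023, -0.019]
wrist_force: [-1.0, -0.2, -1.9]
width: 0.576
time: 44.78
tool_pos: [0.5687, 0.0015, 0.0389]
tcp_rot: [-1.571, 0.021, -0.021]
wrist_force: [-2.0, 0.2, 4.5]
width: 0.578
time: 45.02
tool_pos: [0.5687, 0.0015, 0.0355]
tcp_rot: [-1.571, 0.021, -0.021]
wrist_force: [-3.4, 0.1, 7.0]
width: 0.575
time: 45.28
tool_pos: [0.5687, 0.0015, 0.0319]
tcp_rot: [-1.571, 0.021, -0.021]
wrist_force: [-4.2, -0.2, 9.3]
width: 0.577
```

```bash
python3 -m handwheel '[[0,0.002,0,0,0,0,0],[0,0,0,0,0,0,0]]';  python3 -m handwheel '[[0,0.002,0,0,0,0,0],[0,0,0,0,0,0,0]]'
```

```text
time: 45.52
tool_pos: [0.5688, 0.0015, 0.0302]
tcp_rot: [-1.571, 0.021, -0.021]
wrist_force: [-3.9, 0.8, 10.0]
width: 0.579
time: 45.78
tool_pos: [0.5688, 0.0015, 0.0292]
tcp_rot: [-1.571, 0.021, -0.021]
wrist_force: [-7.0, -0.3, 15.9]
width: 0.58
```

```bash
python3 -m handwheel '[[0,-0.001,0,0,0,0,0],[0,0,0,0,0.17,0,0],[0,0,0,0,0.175,0,0],[0,0,0,0,0.175,0,0],[0,0,0,0,0.175,0,0],[0,0,0,0,0.175,0,0],[0,0,0,0,0.175,0,0],[0,0,0,0,0.175,0,0]]';python3 st.py;python3 -m handwheel '[[0,0,0,0,0.175,0,0],[0,0,0,0,0.175,0,0],[0,0,0,0,0.05,0,0],[0,0,0,0,0,0,0]]';python3 st.py;  python3 -m handwheel '[[0,-0.003,0,0,0,0,0],[0,-0.003,0,0,0,0,0],[0,0,0,0,0,0,0]]';python3 st.py
```

```text
time: 46.78
tool_pos: [0.5715, 0.0008, 0.0305]
tcp_rot: [-1.341, 0.966, -0.975]
wrist_force: [-1.5, -2.4, 9.7]
width: 0.576
[0.5715 0.0008 0.0305] psi 18.27 F [-1.5 -2.4  9.7] T [-0.34  0.26  0.07] w 0.576 down [ 0.006 -0.001 -1.   ]
time: 47.28
tool_pos: [0.5703, 0.001, 0.0303]
tcp_rot: [-1.171, 1.261, -1.267]
wrist_force: [-4.5, -1.5, 12.2]
width: 0.579
[0.5703 0.001  0.0303] psi -4.32 F [-4.5 -1.5 12.2] T [-0.22  0.73  0.16] w 0.579 down [ 0.003 -0.001 -1.   ]
time: 47.65
tool_pos: [0.5701, 0.0011, 0.0351]
tcp_rot: [-1.171, 1.262, -1.267]
wrist_force: [-0.8, -1.5, 8.7]
width: 0.574
[0.5701 0.0011 0.0351] psi -4.33 F [-0.8 -1.5  8.7] T [-0.36  0.11  0.21] w 0.574 down [ 0.003 -0.001 -1.   ]
```

```bash
python3 -m handwheel '[[0,0,0,0,0,0,0.7],[0,0,0,0,0,0,1],[0,0,0,0,0,0,1],[0,-0.05,0,0,0,0,1],[0,-0.055,0,0,0,0,1],[0,0,0,0,-0.128,0,1],[0,0,0,0,0,0,1]]';python3 st.py .56 -.379 .14; python3 - <<'E'
from h import *
c=cam("scene");crop(c,225,130,405,350,2.7,"f1.png")
t=cam("top")
for n,cc,L in (("top",t,((391,219),)),("scene",c,((369,300),))):
    W=pts(cc)
    for u,v in L:
        P=W[v-16:v+17,u-16:u+17].reshape(-1,3);P=P[P[:,2]>.066];print(n,((P.min(0)+P.max(0))/2).round(4))
E
```

```text
time: 48.52
tool_pos: [0.5685, 0.0016, 0.1389]
tcp_rot: [-1.232, 1.171, -1.172]
wrist_force: [0.5, -0.2, 0.5]
width: 1.0
[0.5685 0.0016 0.1389] psi 2.9 F [ 0.5 -0.2  0.5] T [0.01 0.05 0.02] w 1.0 down [ 0.001  0.    -1.   ]
tool shift to target [ 0.3796 -0.0011 -0.0278]
top [ 0.5611 -0.3774  0.0752]
scene [ 0.5581 -0.3801  0.0728]
```

View pics/f1.png

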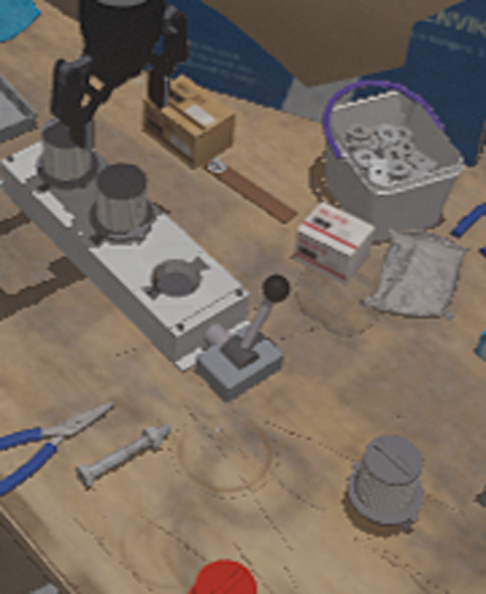

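```bash
python3 -m handwheel '[[0.0542,0,-0.004,0,0,0,1],[0.0542,0,-0.004,0,0,0,1],[0.0542,0,-0.004,0,0,0,1],[0.0542,0,-0.004,0,0,0,1],[0.0542,0,-0.004,0,0,0,1],[0.0542,0,-0.004,0,0,0,1],[0.0542,0,-0.004,0,0,0,1],[0,0,0,0,0,0,1]]'; python3 -m handwheel '[[0,0.03,0,0,0,0,1],[0,0,0,0,0,0,1]]'; python3 st.py .56 -.379 .004; python3 - <<'E'
from h import *
c=cam("scene");crop(c,310,200,430,340,4.2,"f2.png"); crop(c,225,150,315,250,6,"f3.png")
E
```

```text
time: 49.62
tool_pos: [0.5587, -0.3823, 0.1364]
tcp_rot: [-1.232, 1.177, -1.174]
wrist_force: [0.3, 0.7, -0.4]
width: 1.002
time: 49.88
tool_pos: [0.5574, -0.3759, 0.104]
tcp_rot: [-1.234, 1.179, -1.164]
wrist_force: [-0.6, 0.8, -0.4]
width: 1.004
[ 0.5574 -0.3759  0.104 ] psi 2.94 F [-0.6  0.8 -0.4] T [ 0.02 -0.04 -0.04] w 1.004 down [-0.007  0.006 -1.   ]
tool shift to target [0.0038 0.1    0.0031]
```

View pics/f2.png

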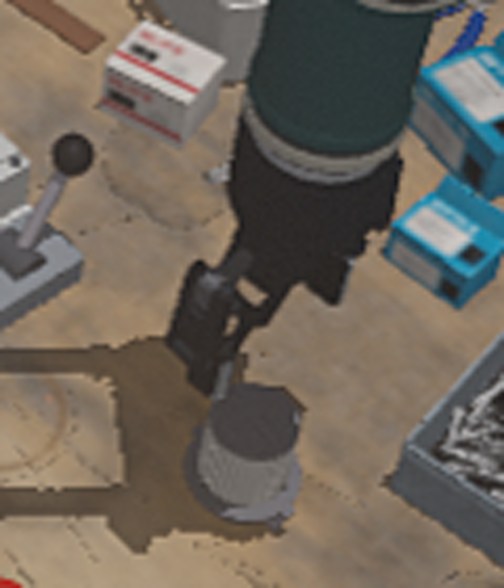

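View pics/f3.png

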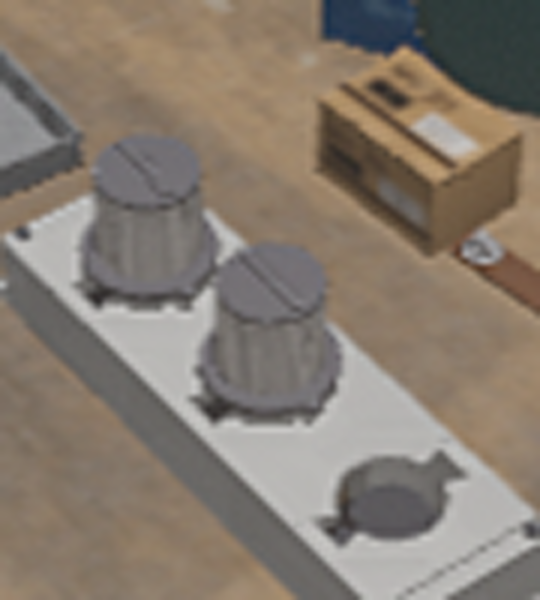

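```bash
python3 -m handwheel '[[0,0,0,0,0,0,1],[0,0,0,0,0,0,1],[0,0,0,0,0,0,1]]'; python3 st.py .56 -.379 .004
```

```text
time: 50.3
tool_pos: [0.5608, -0.379, 0.1096]
tcp_rot: [-1.233, 1.169, -1.172]
wrist_force: [-0.2, 0.6, -0.6]
width: 0.996
[ 0.5608 -0.379   0.1096] psi 3.0 F [-0.2  0.6 -0.6] T [ 0.05 -0.02  0.03] w 0.996 down [ 0.001 -0.001 -1.   ]
tool shift to target [-1.000e-04  1.056e-01 -9.000e-04]
```

```bash
python3 -m handwheel '[[0,0.04,-0.0008,0,0,0,1],[0,0.04,0,0,0,0,1],[0,0.018,0,0,0,0,1],[0,0.008,0,0,0,0,1],[0,0,0,0,0,0,1]]'; python3 st.py .56 -.379 .004; python3 -m handwheel '[[0,0,0,0,0,0,0],[0,0,0,0,0,0,0],[0,0,0,0,0,0,0],[0,0,0,0,0,0,0],[0,-0.03,0,0,0,0,0],[0,-0.05,0,0,0,0,0],[0,-0.05,0,0,-0.166,0,0]]' 35; python3 st.py
```

```text
time: 50.92
tool_pos: [0.5599, -0.3792, 0.0031]
tcp_rot: [-1.233, 1.17, -1.171]
wrist_force: [-0.8, 0.2, 0.0]
width: 1.002
[ 0.5599 -0.3792  0.0031] psi 2.98 F [-0.8  0.2  0. ] T [ 0.03 -0.01  0.02] w 1.002 down [ 0.001 -0.    -1.   ]
tool shift to target [-0.0002 -0.0009  0.0001]
time: 51.8
tool_pos: [0.5585, -0.3782, 0.1326]
tcp_rot: [-1.306, 1.046, -1.042]
wrist_force: [1.5, -0.6, -1.5]
width: 0.575
[ 0.5585 -0.3782  0.1326] psi 12.73 F [ 1.5 -0.6 -1.5] T [-0.    0.    0.05] w 0.575 down [-0.002  0.001 -1.   ]
```

```bash
python3 -m handwheel '[[0,0,0,0,-0.165,0,0],[0,0,0,0,-0.165,0,0],[0,0,0,0,-0.165,0,0],[0,0,0,0,-0.165,0,0],[0,0,0,0,-0.165,0,0],[0,0,0,0,-0.165,0,0],[0,0,0,0,-0.165,0,0],[0,0,0,0,-0.166,0,0]]'; python3 st.py .566 -.0904 .136; python3 - <<'E'
from h import *
c=cam("scene");crop(c,310,200,430,340,4.2,"k1.png")
E
```

```text
time: 52.8
tool_pos: [0.5589, -0.3785, 0.1317]
tcp_rot: [-1.57, 0.022, -0.02]
wrist_force: [-0.8, -0.2, -1.4]
width: 0.575
[ 0.5589 -0.3785  0.1317] psi 88.49 F [-0.8 -0.2 -1.4] T [-0.03  0.01  0.  ] w 0.575 down [-0.001  0.001 -1.   ]
tool shift to target [-0.0004 -0.0041  0.2881]
```

View pics/k1.png

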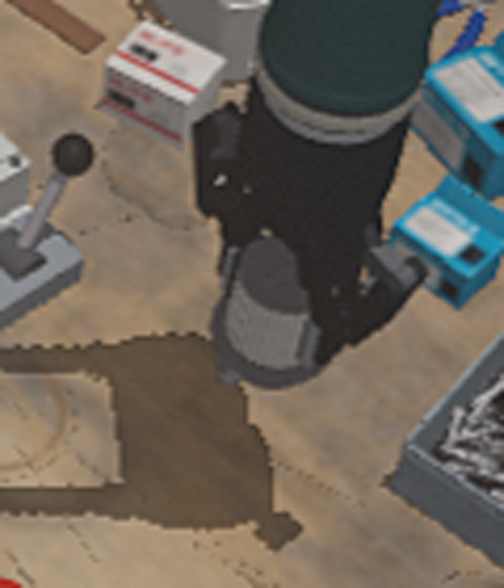

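```bash
python3 -m handwheel '[[0,-0.025,0.01,0,0,0,0],[0,0,0.055,0,0,0,0],[0,0,0.056,0,0,0,0],[0,0,0.056,0,0,0,0],[0,0,0.056,0,0,0,0],[0,0,0.055,0,0,0,0],[0,0,0,0,0,0,0],[0,0.03,0,0,0,0,0]]';python3 -m handwheel '[[0,0.03,0,0,0,0,0],[0,0.025,0,0,0,0,0],[0,0,0,0,0,0,0],[0,0,0,0,0,0,0]]'; python3 st.py .566 -.0904 .05; python3 - <<'E'
from h import *
c=cam("scene");crop(c,245,170,335,270,6,"k2.png")
E
```

```text
time: 53.85
tool_pos: [0.5712, -0.0913, 0.1301]
tcp_rot: [-1.572, 0.02, -0.03]
wrist_force: [-0.5, -0.2, -0.3]
width: 0.576
time: 54.35
tool_pos: [0.5691, -0.0918, 0.0733]
tcp_rot: [-1.571, 0.025, -0.027]
wrist_force: [-0.4, 0.5, -1.3]
width: 0.581
[ 0.5691 -0.0918  0.0733] psi 88.1 F [-0.4  0.5 -1.3] T [-0.01 -0.05 -0.  ] w 0.581 down [ 0.001 -0.    -1.   ]
tool shift to target [-0.0032  0.0233  0.0013]
```

View pics/k2.png

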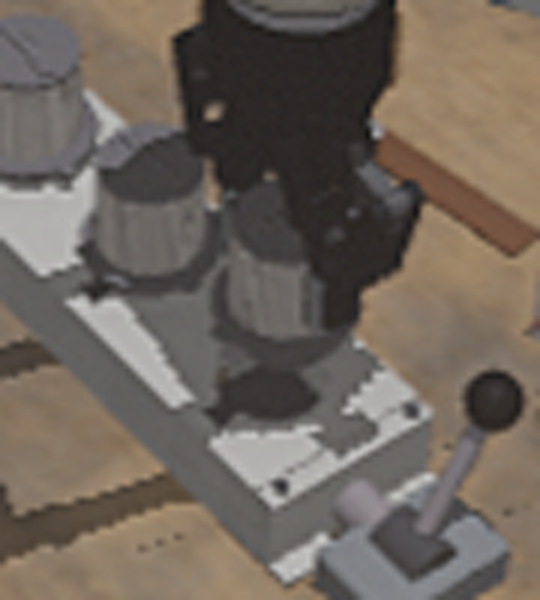

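```bash
python3 -m handwheel '[[-0.0025,0.01,0.001,0,0,0,0],[0,0.01,0,0,0,0,0],[0,0,0,0,0,0,0],[0,0,0,0,0,0,0]]'; python3 st.py .566 -.0904 .05;  python3 -m handwheel '[[0,0.005,0,0,0,0,0],[0,0.005,0,0,0,0,0],[0,0,0,0,0,0,0]]';python3 -m handwheel '[[0,0.004,0,0,0,0,0],[0,0,0,0,0,0,0]]'; python3 -m handwheel '[[0,0.004,0,0,0,0,0],[0,0,0,0,0,0,0]]'
```

```text
time: 54.9
tool_pos: [0.566, -0.0899, 0.0523]
tcp_rot: [-1.571, 0.025, -0.025]
wrist_force: [-0.0, -0.9, -0.9]
width: 0.576
[ 0.566  -0.0899  0.0523] psi 88.18 F [-0.  -0.9 -0.9] T [ 0.01  0.01 -0.03] w 0.576 down [-0.  0. -1.]
tool shift to target [ 0.      0.0023 -0.0005]
time: 55.28
tool_pos: [0.5655, -0.0898, 0.0418]
tcp_rot: [-1.57, 0.026, -0.024]
wrist_force: [-0.2, 0.6, -1.6]
width: 0.573
time: 55.52
tool_pos: [0.5665, -0.09, 0.039]
tcp_rot: [-1.571, 0.024, -0.026]
wrist_force: [-1.1, -0.5, 3.5]
width: 0.579
time: 55.78
tool_pos: [0.5666, -0.0901, 0.0351]
tcp_rot: [-1.571, 0.024, -0.026]
wrist_force: [-0.8, -0.4, 6.3]
width: 0.572
```

```bash
python3 -m handwheel '[[0,0.004,0,0,0,0,0],[0,0,0,0,0,0,0]]';  python3 -m handwheel '[[0,0.002,0,0,0,0,0],[0,0,0,0,0,0,0]]'; python3 -m handwheel '[[0,0.002,0,0,0,0,0],[0,0,0,0,0,0,0]]'
```

```text
time: 56.02
tool_pos: [0.5667, -0.0901, 0.0315]
tcp_rot: [-1.571, 0.024, -0.026]
wrist_force: [-3.6, 1.3, 8.5]
width: 0.575
time: 56.28
tool_pos: [0.5667, -0.0901, 0.0298]
tcp_rot: [-1.571, 0.024, -0.026]
wrist_force: [-3.2, -0.2, 10.9]
width: 0.578
time: 56.52
tool_pos: [0.5667, -0.0901, 0.028]
tcp_rot: [-1.571, 0.024, -0.026]
wrist_force: [-3.5, -0.3, 11.1]
width: 0.579
```

```bash
python3 -m handwheel '[[0,0,0,0,0,0,0],[0,0,0,0,0.17,0,0],[0,0,0,0,0.175,0,0],[0,0,0,0,0.175,0,0],[0,0,0,0,0.175,0,0],[0,0,0,0,0.175,0,0],[0,0,0,0,0.175,0,0],[0,0,0,0,0.175,0,0]]';python3 st.py;python3 -m handwheel '[[0,0,0,0,0.175,0,0],[0,0,0,0,0.175,0,0],[0,0,0,0,0.05,0,0],[0,0,0,0,0,0,0]]';python3 st.py;  python3 -m handwheel '[[0,-0.003,0,0,0,0,0],[0,-0.003,0,0,0,0,0],[0,0,0,0,0,0,0]]';python3 st.py
```

```text
time: 57.52
tool_pos: [0.5686, -0.0904, 0.0288]
tcp_rot: [-1.339, 0.971, -0.979]
wrist_force: [-1.0, 0.2, 10.7]
width: 0.575
[ 0.5686 -0.0904  0.0288] psi 17.96 F [-1.   0.2 10.7] T [0.12 0.22 0.08] w 0.575 down [ 0.005 -0.001 -1.   ]
time: 58.02
tool_pos: [0.5667, -0.09, 0.0286]
tcp_rot: [-1.17, 1.267, -1.269]
wrist_force: [-4.8, 1.8, 14.5]
width: 0.576
[ 0.5667 -0.09    0.0286] psi -4.61 F [-4.8  1.8 14.5] T [0.23 0.82 0.24] w 0.576 down [ 0.001 -0.    -1.   ]
time: 58.4
tool_pos: [0.5665, -0.09, 0.0333]
tcp_rot: [-1.17, 1.268, -1.269]
wrist_force: [-2.7, 1.3, 8.2]
width: 0.578
[ 0.5665 -0.09    0.0333] psi -4.62 F [-2.7  1.3  8.2] T [0.25 0.3  0.25] w 0.578 down [ 0.001 -0.    -1.   ]
```

```bash
python3 -m handwheel '[[0,0,0,0,0,0,0.7],[0,0,0,0,0,0,1],[0,0,0,0,0,0,1],[0,-0.05,0,0,0,0,1],[0,-0.06,0,0,-0.16,0,1],[0,0,0,0,-0.16,0,1],[0,0,0,0,-0.16,0,1],[0,0,0,0,-0.16,0,1]]'; python3 -m handwheel '[[0,0,0,0,-0.17,0,0],[0,0,0,0,-0.17,0,0],[0,0,0,0,-0.17,0,0],[0,0,0,0,-0.17,0,0],[0,0,0,0,-0.17,0,0],[0,0,0,0,-0.16,0,0],[0,0,0,0,0,0,0]]' 30; python3 st.py .66 -.187 .15
```

```text
time: 59.4
tool_pos: [0.566, -0.09, 0.1424]
tcp_rot: [-1.425, 0.784, -0.784]
wrist_force: [0.0, -0.5, -0.4]
width: 0.997
time: 60.28
tool_pos: [0.5659, -0.09, 0.1421]
tcp_rot: [-1.571, 0.003, -0.002]
wrist_force: [0.2, 0.1, 0.6]
width: -0.001
[ 0.5659 -0.09    0.1421] psi 89.79 F [0.2 0.1 0.6] T [-0.01  0.03 -0.01] w -0.001 down [-0.  0. -1.]
tool shift to target [ 0.0945 -0.0079 -0.0967]
```

```bash
python3 -m handwheel '[[0.045,0,-0.035,0,0,0,0],[0.045,0,-0.035,0,0,0,0],[0.004,0,-0.027,0,0,0,0],[0,0,0,0,0,0,0],[0,0,0,0,0,0,0]]'; python3 st.py .66 -.187 .057; python3 - <<'E'
from h import *
c=cam("scene");crop(c,225,130,385,270,4.5,"m1.png")
t=cam("top");crop(t,210,190,350,250,5.5,"m2.png")
for n,cc,L in (("scene",c,((249,178),(270,196),(290,215))),("top",t,((236,216),(267,216),(298,216)))):
    W=pts(cc)
    for u,v in L:
        P=W[v-8:v+9,u-8:u+9].reshape(-1,3);P=P[(P[:,2]>.085)&(P[:,2]<.13)];print(n,len(P),np.median(P,0).round(4))
E
```

```text
time: 60.9
tool_pos: [0.6587, -0.1866, 0.1421]
tcp_rot: [-1.57, 0.004, -0.002]
wrist_force: [0.7, 0.6, 0.6]
width: 0.001
[ 0.6587 -0.1866  0.1421] psi 89.81 F [0.7 0.6 0.6] T [-0.01 -0.    0.03] w 0.001 down [-0.001  0.001 -1.   ]
tool shift to target [ 0.0014  0.0851 -0.0004]
scene 227 [0.5665 0.0899 0.1028]
scene 224 [ 0.5662 -0.0022  0.1036]
scene 209 [ 0.563  -0.0898  0.1043]
top 221 [0.5706 0.0961 0.1046]
top 221 [0.5695 0.0048 0.1041]
top 190 [ 0.568  -0.0855  0.105 ]
```

View pics/m1.png

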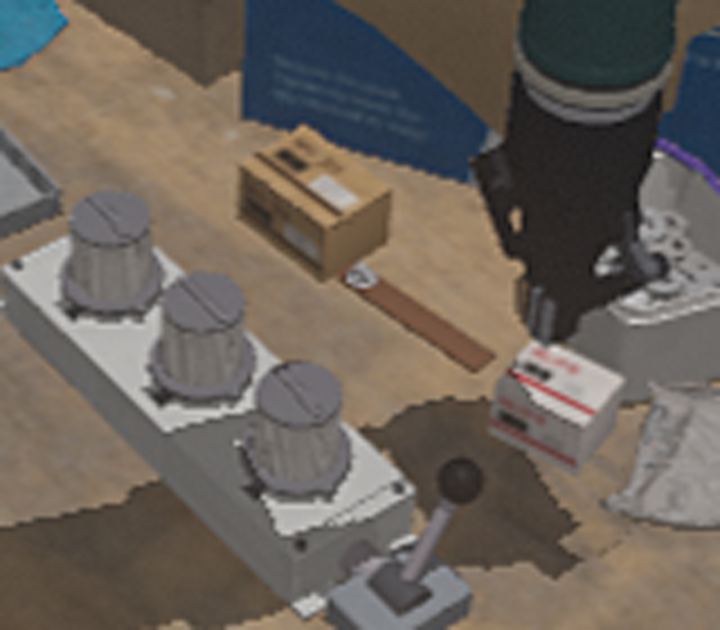

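View pics/m2.png

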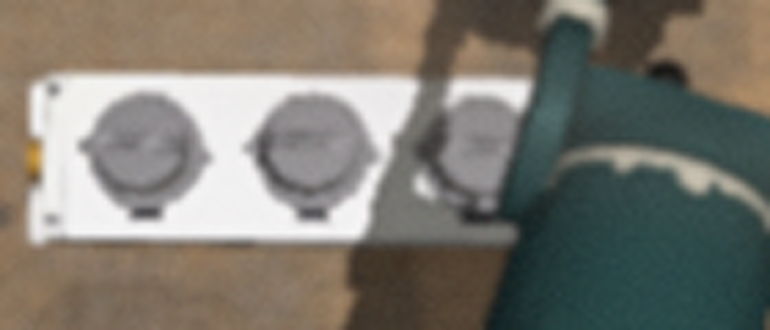

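```bash
python3 - <<'E'
from h import *
c=cam("scene");crop(c,120,90,260,220,5,"n1.png")
E
python3 -m handwheel '[[0,0.03,0,0,0,0,0],[0,0.03,0,0,0,0,0],[0,0.024,0,0,0,0,0],[0,0,0,0,0,0,0]]'; python3 st.py .66 -.187 .057
```

```text
time: 61.55
tool_pos: [0.6574, -0.1855, 0.056]
tcp_rot: [-1.569, 0.005, 0.003]
wrist_force: [0.5, -0.2, -0.9]
width: 0.003
[ 0.6574 -0.1855  0.056 ] psi 89.93 F [ 0.5 -0.2 -0.9] T [0.04 0.02 0.05] w 0.003 down [-0.005  0.002 -1.   ]
tool shift to target [ 0.0026 -0.001  -0.0015]
```

View pics/n1.png

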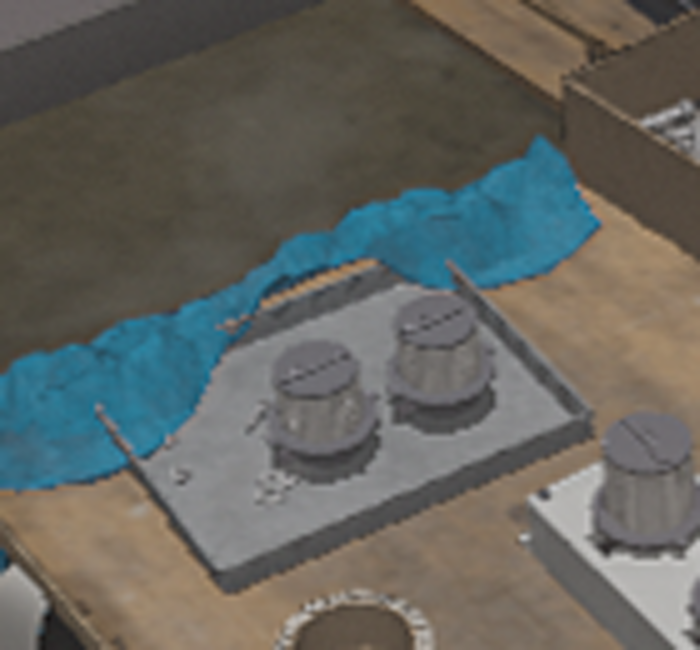

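```bash
python3 -m handwheel '[[-0.02,0,0,0,0,0,0],[-0.02,0,0,0,0,0,0],[-0.02,0,0,0,0,0,0],[-0.015,0,0,0,0,0,0],[-0.015,0,0,0,0,0,0],[-0.012,0,0,0,0,0,0],[0,0,0,0,0,0,0]]'; python3 -m handwheel '[[-0.005,0,0,0,0,0,0],[0.0,0,0,0,0,0,0]]'; python3 -m handwheel '[[-0.004,0,0,0,0,0,0],[0.0,0,0,0,0,0,0]]'
```

```text
time: 62.42
tool_pos: [0.5565, -0.1867, 0.0581]
tcp_rot: [-1.57, 0.003, -0.0]
wrist_force: [-0.0, -0.6, -0.3]
width: -0.0
time: 62.68
tool_pos: [0.5527, -0.1869, 0.0582]
tcp_rot: [-1.571, 0.002, -0.001]
wrist_force: [0.1, -0.0, 0.1]
width: -0.001
time: 62.92
tool_pos: [0.5487, -0.187, 0.0584]
tcp_rot: [-1.571, 0.002, -0.001]
wrist_force: [0.2, -0.8, 0.2]
width: -0.0
```

```bash
python3 -m handwheel '[[-0.004,0,0,0,0,0,0],[0.0,0,0,0,0,0,0]]'; python3 -m handwheel '[[-0.004,0,0,0,0,0,0],[0.0,0,0,0,0,0,0]]'; python3 - <<'E'
from h import *
c=cam("scene");crop(c,260,190,360,290,6,"o1.png")
E
```

```text
time: 63.18
tool_pos: [0.5477, -0.1871, 0.0588]
tcp_rot: [-1.571, -0.003, -0.007]
wrist_force: [9.4, -0.0, -6.2]
width: -0.002
time: 63.42
tool_pos: [0.5476, -0.1871, 0.059]
tcp_rot: [-1.572, -0.009, -0.013]
wrist_force: [18.6, 1.1, -14.6]
width: 0.001
```

View pics/o1.png

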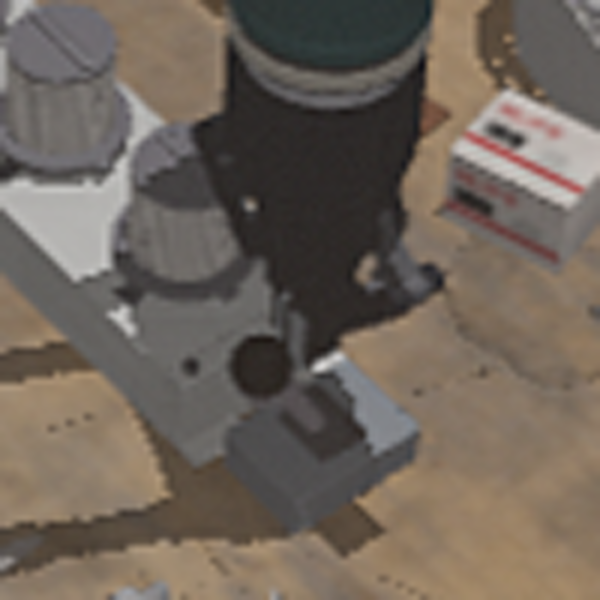

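```bash
python3 -m handwheel '[[0.03,0,0,0,0,0,0],[0.03,0,0,0,0,0,0],[0,-0.05,0,0,0,0,0],[0,-0.06,0,0,0,0,0],[0,-0.06,0,0,0,0,0],[0,-0.03,0,0,0,0,0],[0,0,0,0,0,0,0]]'; python3 -m handwheel '[[0,0,-0.06,0,0,0,0],[0,0,-0.06,0,0,0,0],[0,0,-0.06,0,0,0,0],[0,0,0,0,0,0,0],[0,0,0,0,0,0,0]]'; python3 - <<'E'
from h import *
c=cam("scene");crop(c,120,100,400,300,2.8,"z1.png")
t=cam("top");crop(t,130,180,350,290,3.6,"z2.png")
W=pts(t)
for u,v in ((236,216),(267,216),(298,216)):
    P=W[v-8:v+9,u-8:u+9].reshape(-1,3);P=P[(P[:,2]>.085)&(P[:,2]<.13)];print(np.median(P,0).round(4))
E
```

```text
time: 64.35
tool_pos: [0.6027, -0.1877, 0.2628]
tcp_rot: [-1.573, -0.004, -0.007]
wrist_force: [0.1, 0.5, -0.0]
width: -0.004
time: 64.97
tool_pos: [0.5995, -0.3664, 0.2559]
tcp_rot: [-1.568, 0.005, 0.0]
wrist_force: [0.4, 0.7, -0.4]
width: -0.002
[0.5703 0.0961 0.1045]
[0.5691 0.0049 0.105 ]
[ 0.5672 -0.0885  0.1046]
```

View pics/z1.png

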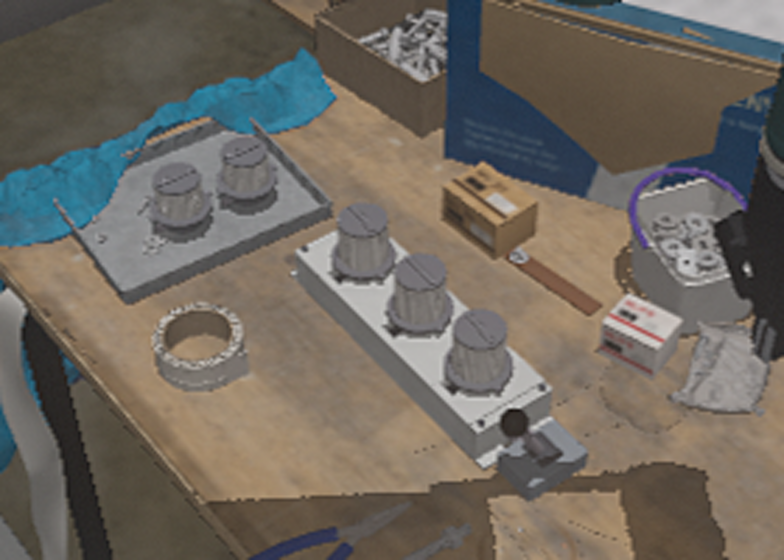

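View pics/z2.png

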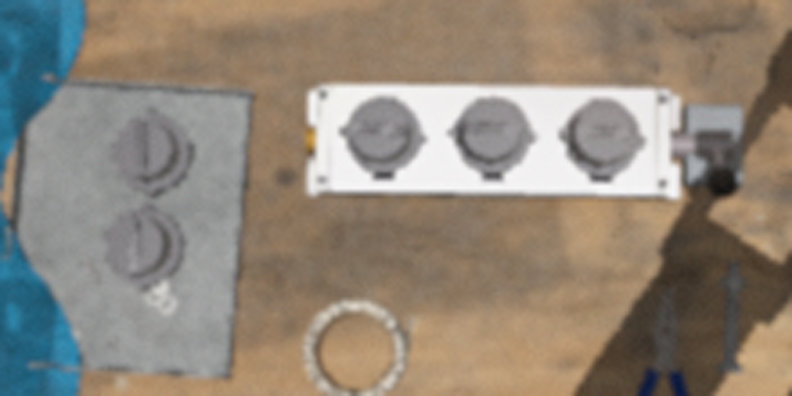

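```bash
python3 -c "
from workcell import workorder; print(workorder.finish_job())"
```

```text
the job is handed in; nothing more can be done
None
```

The job is done and handed in at about 65 s of the 208 s allowed.

**What I did:**
- Shut the valve to its stop.
- Took out the two old elements that were present (stations 1 and 2) and stood them upright in the tray.
- Pressed, turned and locked the three new elements into stations 3, 2 and 1.
- Pulled the lever back to its stop, so the valve is open again.

**Last checks:**
- **New elements:** all three tops read about 0.105 m, against 0.1045 m expected when home, with their ears along the head.
- **Old elements:** both stood upright and clear of the tray walls. One is close to the small nuts lying in the tray.
- **Valve:** the lever met its stop with about 19 N at the wrist and still leaned towards the robot after I backed away.
- **Bystanders:** I did not touch the red look-alike, the bolt or the two packs. The packs and bolt looked undisturbed in the last picture; the red part was outside it, last seen undisturbed while I was picking the second new element.

**What went wrong or disagreed:**
- **Fingertip height:** the real tips sit about 25 mm higher than the reported tool point, so my first push passed over the lever ball. I measured the offset by touching the bench, corrected for it, and the second push shut the valve.
- **Camera positions:** the two cameras differed by 2 to 3 mm, and I worked from values checked against the robot's own contact readings.
- **First fitting press (station 3):** it bottomed at about 34 N down (37 N in all) before I eased off; all readings stayed under 40 N.

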